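# Find the buffer that has gone soft on the saw's mounting rail and change it

## Task

Before the brick saw goes back on its mounting rail, test the rail's three rubber buffers by feel: working along the row from the left, squeeze the head of each about 5 mm down, keep it there for a moment and judge how hard it pushes back, but never squeeze a buffer by more than 8 mm or it tears. Pull out the one that has gone soft and lay it in the upturned tub lid, then press the spare, which stands on the bench, upright and fully home into the empty socket. Leave the two sound buffers seated and the other tools where they lie.

Things in the scene. Friction and masses are not known exactly. Their poses are not given: they have to be found in the camera images.
- rail: Fixed dark steel mounting rail, 70 mm wide (x), 350 mm long (y), 24 mm high, a bolt head at each end; origin at the centre of its underside, +y toward its left end seen from the robot, within 0.3 rad of crosswise. Three round sockets, 30.5 mm wide, go right through it, 110 mm apart along y. A buffer is home when its flange lies on the rail's top: its origin is then 10 mm above the bench.
- socket_left (a point): Centre of the mouth of the left socket, at the rail's top, 24 mm above the bench. In each socket two spring balls snap into the spigot's groove: a buffer needs about 8 to 13 N of push on its head to go home, and about 7 to 11 N of pull to come out. Only set down on the balls it stands about 5 mm too high.
- socket_middle (a point): Centre of the mouth of the middle socket, at the rail's top, 24 mm above the bench; like the left one.
- socket_right (a point): Centre of the mouth of the right socket, at the rail's top, 24 mm above the bench; like the left one.
- buffer_a: Round rubber machine buffer, 62 mm tall, upright; origin at the centre of its underside. Upward: steel spigot 28 mm wide, 14 mm tall, with a groove and tapered foot; flange 42 mm; black rubber body 41 mm; collar 36 mm, its top at 44 mm; knurled steel head 26 mm wide from 44 to 62 mm (grip or press here). Starts seated in a socket, unknown which; looks do not show if it is sound or soft.
- buffer_b: Round rubber machine buffer, 62 mm tall, upright; origin at the centre of its underside. Upward: steel spigot 28 mm wide, 14 mm tall, with a groove and tapered foot; flange 42 mm; black rubber body 41 mm; collar 36 mm, its top at 44 mm; knurled steel head 26 mm wide from 44 to 62 mm (grip or press here). Starts seated in a socket, unknown which; looks do not show if it is sound or soft.
- buffer_c: Round rubber machine buffer, 62 mm tall, upright; origin at the centre of its underside. Upward: steel spigot 28 mm wide, 14 mm tall, with a groove and tapered foot; flange 42 mm; black rubber body 41 mm; collar 36 mm, its top at 44 mm; knurled steel head 26 mm wide from 44 to 62 mm (grip or press here). Starts seated in a socket, unknown which; looks do not show if it is sound or soft.
- buffer_d: The spare: a sound buffer of the same make, sizes and origin as buffer_a; it stands by itself on the bench, to the right of the rail.
- top_a (a point): Centre of the top of buffer_a's head, 62 mm above its origin, 72 mm above the bench when seated (the soft one's is 0.2 mm lower, too little to see or measure). Pressed, it sinks straight down and springs back: 1 N to start, then an even 2.3 to 2.8 N per mm if sound, from 0 N at about 1.4 N per mm if gone soft. Just one of a, b, c is soft. A stop at 10 mm.
- top_b (a point): Centre of the top of buffer_b's head, 62 mm above that buffer's origin when not squeezed; behaves as described for top_a.
- top_c (a point): Centre of the top of buffer_c's head, 62 mm above that buffer's origin when not squeezed; behaves as described for top_a.
- top_d (a point): Centre of the top of buffer_d's head, 62 mm above that buffer's origin when not squeezed; behaves as described for top_a.
- lid: Upturned white tub lid used as a dish, fixed in place, 111 mm across outside, rim 12 mm high, about 72 mm of clear floor 5 mm above the bench; origin at the centre of its underside; to the right of the rail.
- cold_chisel: Loose steel chisel, 34x172x21 mm, lying beyond the rail's left end; bystander. Origin at the centre of its underside, long axis y.
- rule: Loose folded wooden rule, 22x204x16 mm, lying nearer to the robot than the rail; bystander. Origin at the centre of its underside, long axis y.
- mug: Loose enamel mug, 70 mm in diameter, 78 mm tall, on the right; bystander. Origin at the underside.
- paste_brush: Loose flat paste brush, 36x198x15 mm, on the right; bystander. Origin at the centre of its underside, long axis y.
Things that resemble listed ones, but are neither listed nor needed, are in the scene too. Leave any brown or purple look-alike of the buffer_a alone.

How it is judged:
By the outcome, as a careful person would: the job done as asked, in the order asked, and still so for the second after the job is handed in, with the robot touching nothing.
It also fails if it takes over 70 s, if anything falls off the work surface, if the arm or the gripper's body presses on something with over 40 N, if the wrist force passes 120 N, or if a joint passes its speed limit or range.

## Robot

A 6-joint arm with a two-finger parallel gripper is mounted at the origin on the work surface; the furniture and walls round the work are solid. World frame = base frame: x ahead of the robot, y to its left, z up, the work surface at z = 0. Lengths are in mm, angles in rad, forces in N, time in s.
With the tool pointing down it reaches from about 275 to 1000 mm from the base axis. Payload 8.4 kg.
Tool frame: the origin (TCP) lies midway between the tips of the shut fingers; the grasp point (between the pads) lies r.grasp_offset behind it (r.grasp_offset is the distance from the TCP to the grasp point, in mm); z points along the fingers, y is the direction in which the jaws open and shut (so a half turn about z gives the same grasp; the last joint's range is limited). The gripper opens to 85 mm and grips with 20 to 120 N. Pads are 22 mm wide; open, the fingers measure 114 mm over their backs; the gripper's body (76 mm by 85 mm) begins 54 mm behind the grasp point. The pads swing forward as they close: fully open they stand 13 mm farther back than shut.
Start: joints at [-1.246, 0.353, 1.633, -0, 1.155, -0.002], TCP at [200.632, -591.924, 197.881] pointing down, gripper open.
Joint ranges: [-2.63, 2.63], [-0.92, 2.1], [0.06, 2.66], [-1.3, 4.44], [0, 2.69], [-3.02, 3.02]. Speed limits (rad/s): [2.22, 2.22, 2.79, 3.14, 3.14, 3.14].

## Interface

Orientations are given as [roll, pitch, yaw] about the fixed x, y, z axes, in that order (R = Rz(yaw) Ry(pitch) Rx(roll)).
In Python, from rig import r gives the robot as it stands.
- The arm moves only by the tool jog_arm, never from a script. Its argument "series" is a list that holds one entry, the list of rows, each a list of 7 numbers: the shift along the tool's x, y, z in cm, then the turn, a rotation vector about the tool's x, y, z in degrees, then the finger opening in cm, from 0 to 8.54. A call has 1 to 5 rows; each row is the pose to reach, as a shift and turn from the pose commanded when the call began, along the tool's axes at that moment; what a row does not reach only later rows make up. A row lasts 1/8 s, in which the tool goes at most 62.5 mm and 10.7 degrees, less where a joint would pass 70% of its speed; a pose out of reach is approached as far as the arm can. A call with a gripper value outside its range is refused whole. The fingers move at their own pace and stop on an object; "newtons" is the grip in N (left out, the last holds). Time passes only in rows, so rows that repeat a pose let the fingers close. It gives the time, the measured TCP pose, the force and the opening at its end, in the units of the state.
- r.sense(): the state, without advancing time (a new reading comes with each control period).
- r.grab_frame(name): name is "scene" or "top"; returns the picture (400x640x3 uint8, red, green, blue); there is no depth.
- r.calibration(name): a dict with "mtx" (3x3 intrinsics, pixels), "origin" and "attitude" of the camera in the world. Camera axes: x right, y down, z forward; pixel columns grow to the right and rows downward; lengths in mm; the calibration is good to about 2 mm. A picture is of the moment at which its call begins. calibration takes no time and is no camera call.
- r.sign_off(): hands the job in, once; it reports no verdict.
The state is a dict: "clock": time; "qpos": joint angles; "qvel": joint speeds; "joint_efforts": joint torques, N m; "eef_pos": TCP position; "tcp_rot": TCP orientation; "contact_force": force on the tool from outside, world axes, zero at the start; "wrist_torque": the same for the moment, N m; "opening": opening from 0.0 (shut) to 1.0 (fully open).
Only numpy, scipy, OpenCV 4.12 (cv2) and the standard library are available. Lean on these libraries where they do the work, as an engineer would, in place of code of your own. Each camera call takes 0.05 s, during which the arm holds its last target.

## Working session

There is one attempt and no reset: what is moved stays moved. The work goes in short steps, Python scripts to look and compute and a tool call to move; the robot and the scene stay as the last step left them, time stands still between calls to the robot, and variables do not carry over. Pictures are saved under pics/ and viewed, and the job is handed in when it is done.

Besides the shell and the picture viewer there is one more tool, called after "Emit:" as name(argument=value, ...), one argument or row to a line, values as JSON. jog_arm: Moves the arm, as the interface text tells. Its arguments: {"type":"object","properties":{"series":{"type":"array","items":{"type":"array","items":{"type":"array","items":{"type":"number"}}}},"newtons":{"type":"number"}},"required":["series"]}

```bash
mkdir -p pics; ls
python3 - <<'E'
from rig import r
import cv2
for n in("scene","top"):
    im=r.grab_frame(n); cv2.imwrite(f"pics/{n}0.png",im[:,:,::-1]); print(n,r.calibration(n))
print(r.sense(),r.grasp_offset)
E
```

```text
pics
scene {'mtx': array([[405.98368479,   0.        , 325.65687012],
       [  0.        , 405.98368479, 192.08819662],
       [  0.        ,   0.        ,   1.        ]]), 'origin': array([-27.88659694, 880.21401004, 705.85655026]), 'attitude': array([-2.11714961e+00,  2.43014187e-03, -2.61434750e+00])}
top {'mtx': array([[421.55873309,   0.        , 318.39875345],
       [  0.        , 421.55873309, 200.51257733],
       [  0.        ,   0.        ,   1.        ]]), 'origin': array([ 229.55021016,  -17.47265659, 1517.25861497]), 'attitude': array([-2.98503352,  0.00373568, -1.54395164])}
{'clock': 0.1, 'qpos': array([-1.24638962e+00,  3.53583941e-01,  1.63405369e+00, -2.12642050e-05,
        1.15519989e+00, -2.41151692e-03]), 'qvel': array([-0.00135593, -0.00068773, -0.00238275, -0.00052598, -0.00165932,
       -0.0016906 ]), 'joint_efforts': array([-6.92785088e-04, -6.06353831e+01, -3.42820394e+01, -1.09305913e-05,
        3.99096723e-03, -1.75850555e-06]), 'eef_pos': array([ 200.48237739, -591.48111404,  197.23622516]), 'tcp_rot': array([-3.14034775e+00,  1.64413471e-05,  3.26826834e-01]), 'contact_force': array([ 0.74583073, -0.19713461,  0.44240611]), 'wrist_torque': array([-0.04944679,  0.08179797, -0.02659796]), 'opening': 0.9997066816314517} 18.700000000000003
```

View pics/scene0.png

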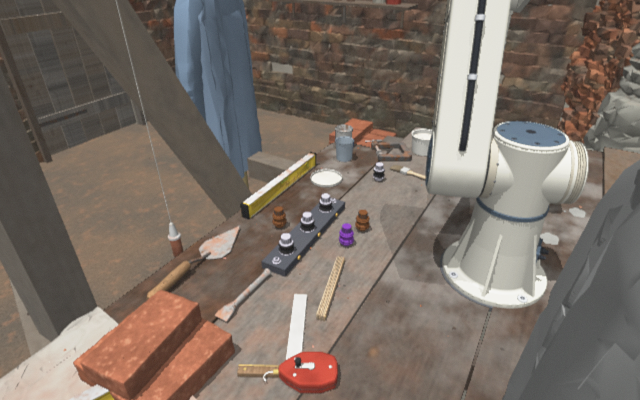

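View pics/top0.png

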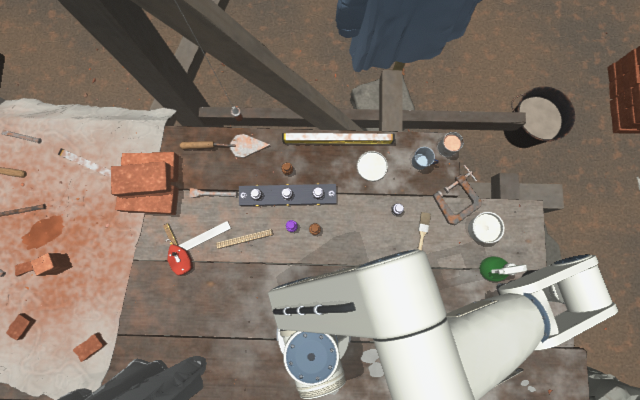

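```bash
cat > h.py <<'E'
from rig import r
import numpy as np, cv2
from scipy.spatial.transform import Rotation as Ro
def cam(n):
    c=r.calibration(n); return np.array(c["mtx"]),np.array(c["origin"]),Ro.from_euler("xyz",c["attitude"]).as_matrix()
def pt(n,u,v,z):
    K,o,R=cam(n); d=R@np.linalg.inv(K)@[u,v,1]; return o+d*(z-o[2])/d[2]
def px(n,p):
    K,o,R=cam(n); q=K@(R.T@(np.array(p,float)-o)); return q[:2]/q[2]
def crop(n,u0,v0,u1,v1,s,f):
    im=r.grab_frame(n) ; cv2.imwrite(f"pics/{f}.png",cv2.resize(im[v0:v1,u0:u1,::-1],None,fx=s,fy=s,interpolation=cv2.INTER_CUBIC))
E
python3 - <<'E'
import cv2
t=cv2.imread("pics/top0.png"); s=cv2.imread("pics/scene0.png")
f=lambda a,u0,v0,u1,v1,k,n:cv2.imwrite(f"pics/{n}.png",cv2.resize(a[v0:v1,u0:u1],None,fx=k,fy=k,interpolation=cv2.INTER_CUBIC))
f(t,230,150,350,240,6,"t1");f(t,340,130,440,230,6,"t2");f(s,255,180,375,280,6,"s1");f(s,300,120,420,200,6,"s2")
E
```

```text
(no output)
```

View pics/t1.png

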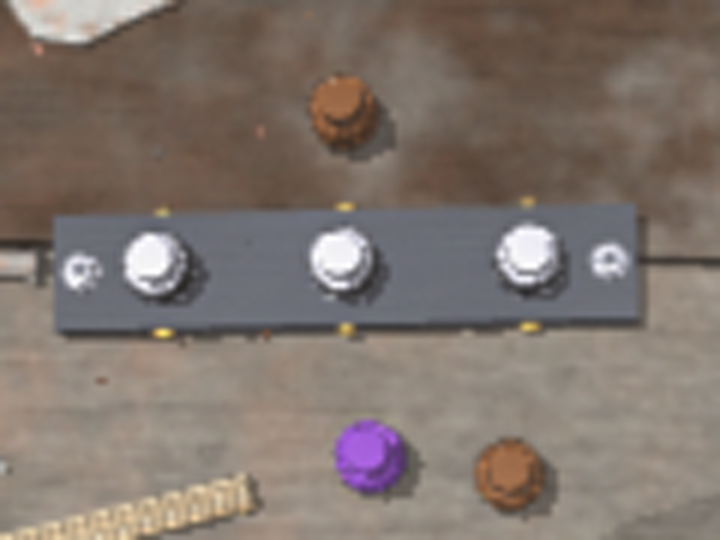

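View pics/t2.png

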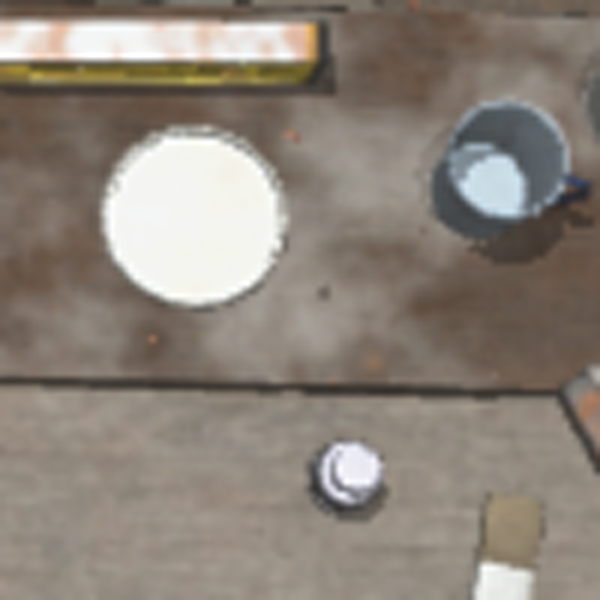

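View pics/s1.png

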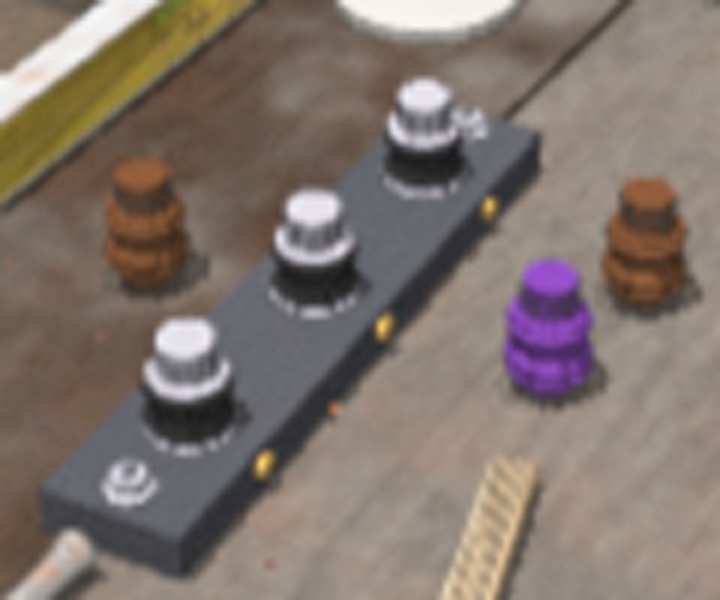

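View pics/s2.png

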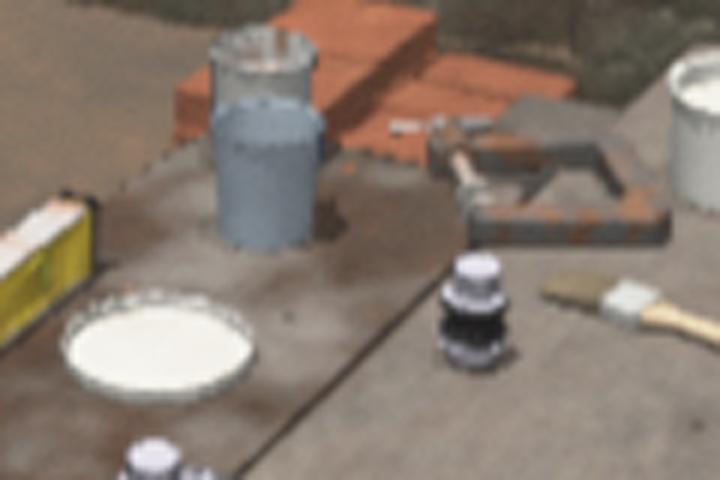

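Run:
```python
from h import *
c=lambda o,x,y:(o[0]+(x+.5)/6-.5,o[1]+(y+.5)/6-.5)
T1,T2,S1,S2=(230,150),(340,130),(255,180),(300,120)
for n,t,s,z in(("L",c(T1,154,257),c(S1,186,337),72),("M",c(T1,341,252),c(S1,313,206),72),("R",c(T1,528,248),c(S1,425,95),72),("D",c(T2,357,466),c(S2,477,265),62)):
    print(n,pt("top",*t,z).round(1),pt("scene",*s,z).round(1))
for p in((54,217),(638,205),(640,320),(57,331),(82,272),(610,261)): print("rail",pt("top",*c(T1,*p),24).round(1))
for p in((41,491),(180,575),(540,135)): print("rail s",pt("scene",*c(S1,*p),24).round(1))
print("lid",pt("top",*c(T2,195,215),10).round(1),pt("scene",*c(S2,158,347),10).round(1))
print("cup",pt("top",*c(T2,510,158),78),"level",pt("top",*c(T2,320,30),40))
print("brown far",pt("top",*c(T1,343,103),62),"near",pt("top",*c(T1,510,470),62),"purple",pt("top",*c(T1,370,450),62))
print("chisel tip",pt("top",*c(T1,38,265),10))
```

```text
L [480.2 214.7  72. ] [478.6 216.8  72. ]
M [486.  106.3  72. ] [484.8 106.5  72. ]
R [491.2  -2.2  72. ] [489.  -3.  72.]
D [ 442.7 -287.5   62. ] [ 441.3 -288.4   62. ]
rail [511.4 283.8  24. ]
rail [527.9 -67.1  24. ]
rail [458.  -69.7  24. ]
rail [442.2 278.1  24. ]
rail [478.3 265.1  24. ]
rail [493.3 -51.   24. ]
rail s [508.7 284.3  24. ]
rail s [428.7 296.7  24. ]
rail s [456.7 -65.7  24. ]
lid [ 602.6 -198.7   10. ] [ 598.4 -193.9   10. ]
cup [ 624.79386224 -374.50979853   78.        ] level [ 712.14991093 -269.96570773   40.        ]
brown far [577.07244123 109.39458721  62.        ] near [362.74745944   4.74641535  62.        ] purple [372.17319792  85.88603823  62.        ]
chisel tip [484.22774838 294.65211891  10.        ]
```

Emit:
jog_arm(
  series=[
    [[52.4,-67.5,4,0,0,15.9,0],[52.4,-67.5,4,0,0,15.9,0],[52.4,-67.5,4,0,0,15.9,0],[52.4,-67.5,4,0,0,15.9,0],[52.4,-67.5,4,0,0,15.9,0]],
  ],
  newtons=60,
)

```text
clock: 0.72
eef_pos: [303.0, -295.1, 183.1]
tcp_rot: [-3.142, -0.0, 0.049]
contact_force: [1.2, 0.4, 1.2]
opening: 0.003
```

```bash
cat >> h.py <<'E'
def go(x,y,z,yaw=0.05):
    s=r.sense(); R=Ro.from_euler("xyz",s["tcp_rot"]); d=R.inv().apply(np.array([x,y,z])-s["eef_pos"])/10
    T=Ro.from_euler("xyz",[np.pi,0,yaw]); q=np.degrees((R.inv()*T).as_rotvec())
    print("t",round(s["clock"],2),"pos",s["eef_pos"].round(1),"rot",s["tcp_rot"].round(3),"F",s["contact_force"].round(1),"op",round(s["opening"],3),"q",s["qpos"].round(2))
    print("ROW cm",d.round(2),"deg",q.round(1))
E
python3 -c "
from h import *
go(479.9,216.3,130)"
```

```text
t 0.72 pos [ 303.  -295.1  183.1] rot [-3.142 -0.     0.049] F [1.2 0.4 1.2] op 0.003 q [-0.78  0.05  2.06  0.    1.04  0.75]
ROW cm [ 20.16 -50.21   5.31] deg [-0.  -0.  -0.1]
```

Emit:
jog_arm(
  series=[
    [[19.5,-49.5,5,0,0,0,0],[19.5,-49.5,5,0,0,0,0],[19.5,-49.5,5,0,0,0,0],[19.5,-49.5,5,0,0,0,0],[19.5,-49.5,5,0,0,0,0]],
  ],
)

```text
clock: 1.35
eef_pos: [402.7, -0.2, 154.0]
tcp_rot: [3.141, -0.001, 0.049]
contact_force: [0.7, -0.5, -0.4]
opening: 0.001
```

Emit:
jog_arm(
  series=[
    [[8,-18,1,0,0,0,0],[8,-18,1,0,0,0,0],[8,-18,1,0,0,0,0],[8,-18,1,0,0,0,0],[8,-18,1,0,0,0,0]],
  ],
)

```text
clock: 1.98
eef_pos: [472.8, 181.6, 143.5]
tcp_rot: [3.141, 0.001, 0.051]
contact_force: [-0.4, -0.8, 0.1]
opening: 0.003
```

```bash
python3 -c "
from h import *
go(479.9,216.3,80)"
```

```text
t 1.98 pos [472.8 181.6 143.5] rot [3.141e+00 1.000e-03 5.100e-02] F [-0.4 -0.8  0.1] op 0.003 q [ 0.36  0.23  1.94 -0.    0.97  1.88]
ROW cm [ 0.89 -3.43  6.35] deg [0.  0.1 0. ]
```

Emit:
jog_arm(
  series=[
    [[0.9,-3.4,3,0,0,0,0],[0.9,-3.4,6,0,0,0,0],[0.9,-3.4,6.2,0,0,0,0],[0.9,-3.4,6.2,0,0,0,0]],
  ],
)

```text
clock: 2.48
eef_pos: [480.8, 214.8, 82.8]
tcp_rot: [3.141, 0.0, 0.048]
contact_force: [-0.3, 0.3, 0.3]
opening: -0.001
```

```bash
python3 -c "
from h import *
go(479.9,216.3,72)
crop('top',230,150,350,240,6,'t3')
crop('scene',235,180,355,280,6,'s3')
"
```

```text
t 2.48 pos [480.8 214.8  82.8] rot [3.141 0.    0.048] F [-0.3  0.3  0.3] op -0.001 q [ 0.42  0.35  1.94 -0.    0.85  1.94]
ROW cm [-0.08 -0.15  1.08] deg [ 0.   0.  -0.1]
```

View pics/s3.png

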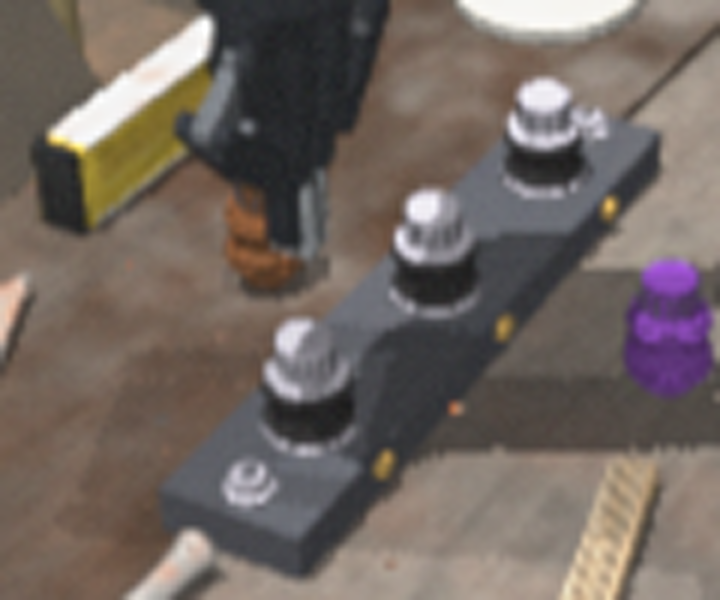

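```bash
python3 -c "
from h import *
print(px('scene',[480.8,214.8,82.8]),px('top',[480.8,214.8,82.8]))
crop('scene',160,100,400,280,3,'s4')
crop('top',160,80,400,260,3,'t4')
"
```

```text
[285.09907573 231.67277177] [254.7588525  191.70626081]
```

View pics/s4.png

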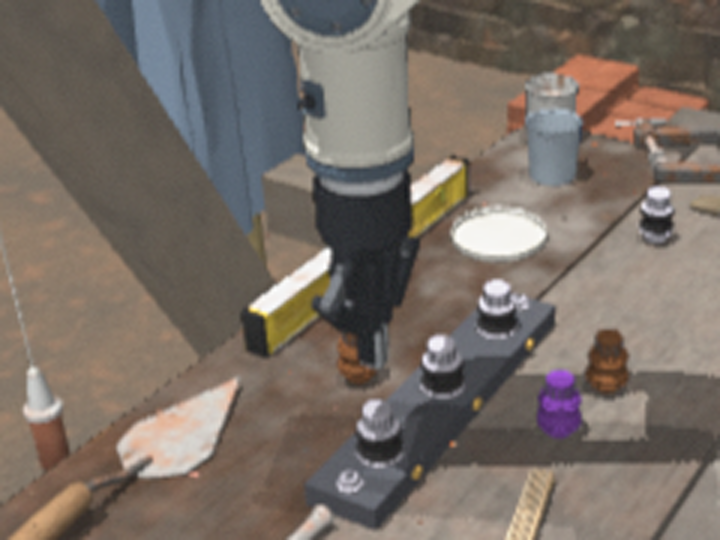

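View pics/t4.png

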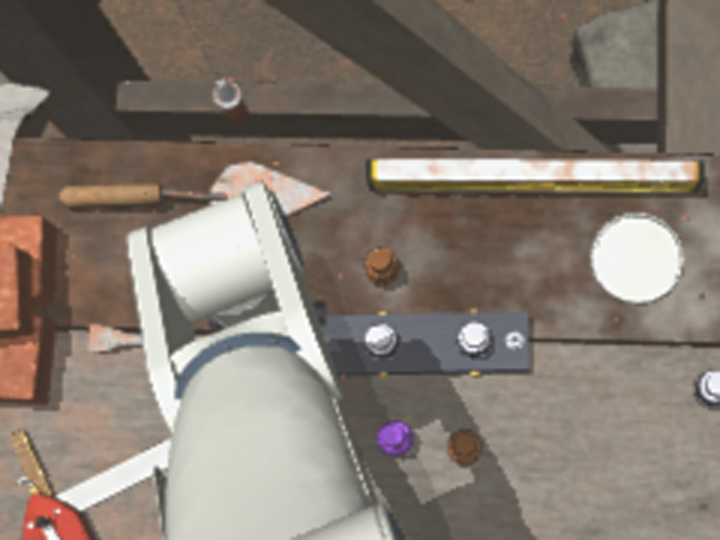

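Emit:
jog_arm(
  series=[
    [[-0.1,-0.15,0.9,0,0,0,0],[-0.1,-0.15,0.9,0,0,0,0],[-0.1,-0.15,0.9,0,0,0,0]],
  ],
)

```text
clock: 3.05
eef_pos: [479.5, 217.4, 72.9]
tcp_rot: [3.141, 0.0, 0.049]
contact_force: [-0.4, -1.1, -0.3]
opening: -0.001
```

```bash
python3 -c "
from h import *
go(479.9,216.3,72)
print(px('scene',r.sense()['eef_pos']))
crop('scene',250,190,320,250,10,'s5')
"
```

```text
t 3.05 pos [479.5 217.4  72.9] rot [3.141 0.    0.049] F [-0.4 -1.1 -0.3] op -0.001 q [ 0.42  0.36  1.95 -0.    0.83  1.94]
ROW cm [0.03 0.11 0.09] deg [ 0.  0. -0.]
[285.13506209 235.46911947]
```

View pics/s5.png

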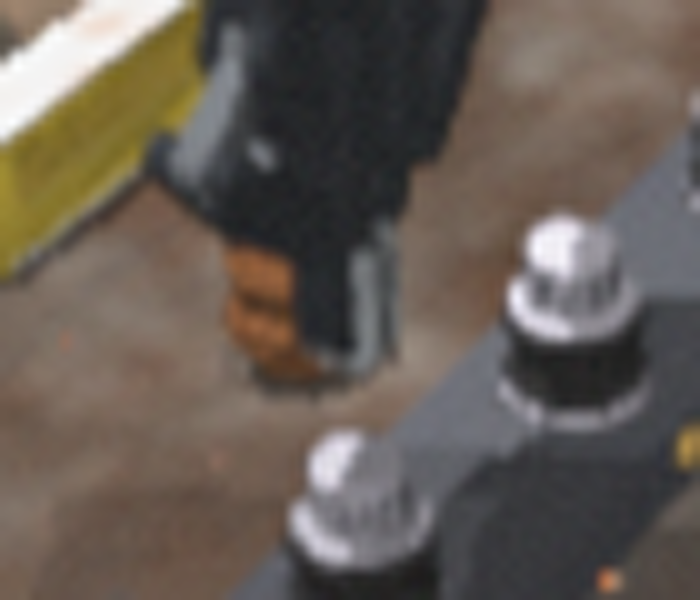

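Emit:
jog_arm(
  series=[
    [[0,0,0.2,0,0,0,0],[0,0,0.4,0,0,0,0],[0,0,0.4,0,0,0,0],[0,0,0.4,0,0,0,0]],
  ],
)

```text
clock: 3.6
eef_pos: [479.7, 217.4, 69.0]
tcp_rot: [3.142, 0.0, 0.049]
contact_force: [0.4, 0.1, 0.6]
opening: 0.0
```

Emit:
jog_arm(
  series=[
    [[0,0,0.2,0,0,0,0],[0,0,0.3,0,0,0,0],[0,0,0.3,0,0,0,0]],
  ],
)

```text
clock: 3.98
eef_pos: [479.6, 217.3, 65.9]
tcp_rot: [3.142, 0.0, 0.049]
contact_force: [-0.2, 0.4, -1.3]
opening: 0.001
```

```bash
python3 -c "
from h import *
go(479.9,216.3,63)
print(px('scene',r.sense()['eef_pos']))
crop('scene',250,190,320,250,10,'s6')
"
```

```text
t 3.98 pos [479.6 217.3  65.9] rot [3.142 0.    0.049] F [-0.2  0.4 -1.3] op 0.001 q [0.42 0.37 1.95 0.   0.82 1.94]
ROW cm [0.03 0.1  0.29] deg [ 0.  0. -0.]
[285.27377901 237.62106386]
```

View pics/s6.png

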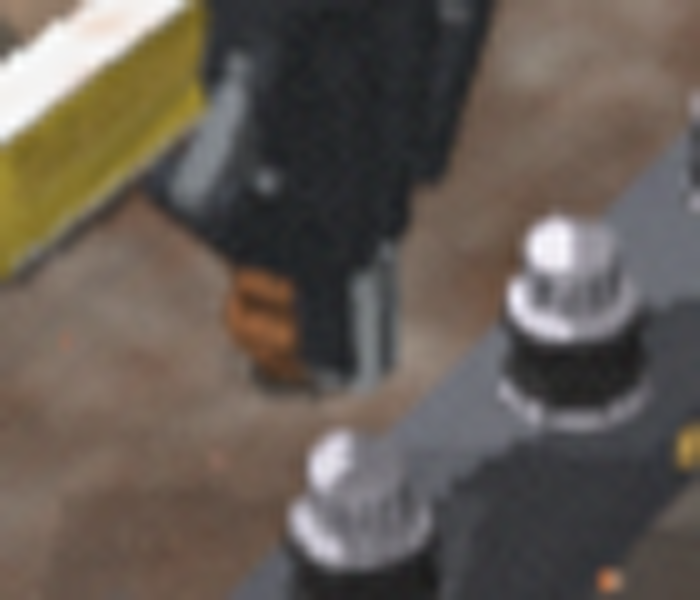

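Emit:
jog_arm(
  series=[
    [[0,0,0.3,0,0,0,0],[0,0,0.6,0,0,0,0],[0,0,0.8,0,0,0,0],[0,0,0.8,0,0,0,0]],
  ],
)

```text
clock: 4.53
eef_pos: [479.5, 217.3, 57.8]
tcp_rot: [3.141, 0.0, 0.049]
contact_force: [0.7, 0.8, 0.4]
opening: 0.005
```

```bash
python3 -c "
from h import *
go(479.9,216.3,63)
p=r.sense()['eef_pos'];print(px('scene',p),px('scene',p+[0,0,10]),px('scene',p+[6,-8,0]))
crop('scene',250,190,320,250,10,'s7')
"
```

```text
t 4.53 pos [479.5 217.3  57.8] rot [3.141 0.    0.049] F [0.7 0.8 0.4] op 0.005 q [0.42 0.38 1.96 0.   0.8  1.94]
ROW cm [ 0.03  0.1  -0.52] deg [ 0.  0. -0.]
[285.4791243  240.14601743] [285.26876757 237.04855508] [285.35577103 237.76977467]
```

View pics/s7.png

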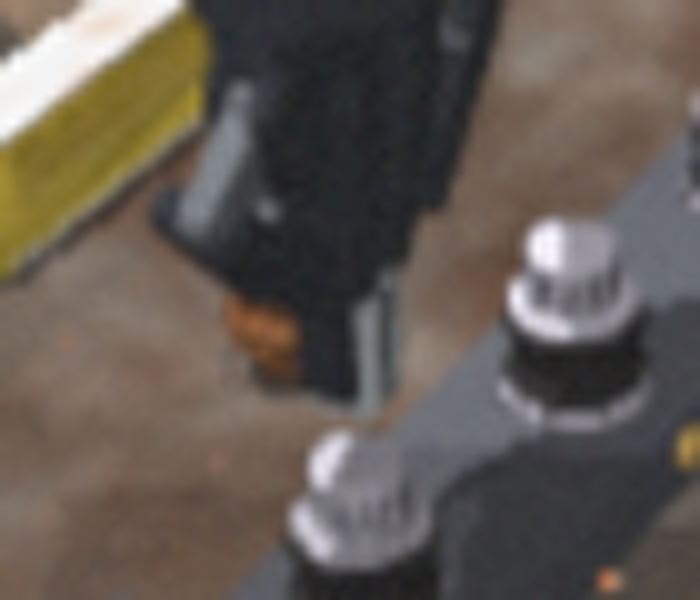

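Emit:
jog_arm(
  series=[
    [[0,0,0.3,0,0,0,0],[0,0,0.6,0,0,0,0],[0,0,0.8,0,0,0,0],[0,0,0.8,0,0,0,0]],
  ],
)

```text
clock: 5.08
eef_pos: [479.5, 217.3, 49.8]
tcp_rot: [3.141, 0.0, 0.049]
contact_force: [-0.2, 0.1, -0.4]
opening: 0.002
```

```bash
python3 -c "
from h import *
print(px('scene',r.sense()['eef_pos']))
crop('scene',250,190,320,250,10,'s8')
"
```

```text
[285.63459609 242.59404322]
```

View pics/s8.png

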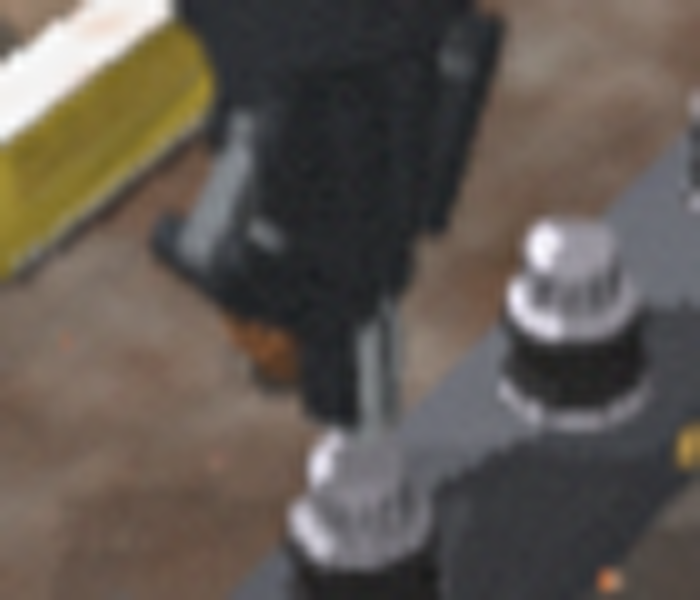

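Emit:
jog_arm(
  series=[
    [[0,0,0.3,0,0,0,0],[0,0,0.4,0,0,0,0],[0,0,0.4,0,0,0,0]],
  ],
)

```text
clock: 5.5
eef_pos: [479.6, 217.3, 45.9]
tcp_rot: [3.142, 0.0, 0.049]
contact_force: [0.3, -0.2, 0.7]
opening: -0.001
```

```bash
python3 -c "
from h import *
print(r.sense()['contact_force'],r.sense()['wrist_torque'])
crop('scene',250,190,320,250,10,'s9')
"
```

```text
[ 0.33553434 -0.20531064  0.70247431] [-0.0147952   0.00714168 -0.00473102]
```

View pics/s9.png

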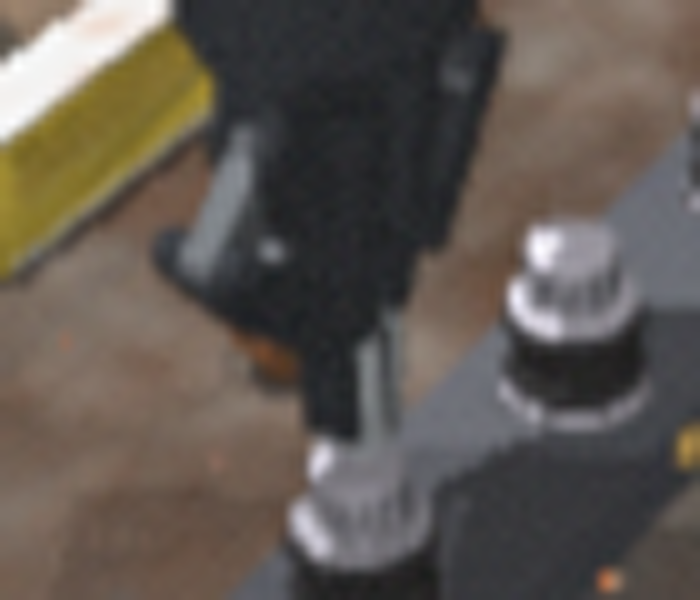

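Emit:
jog_arm(
  series=[
    [[0,0,0.1,0,0,0,0],[0,0,0.15,0,0,0,0],[0,0,0.15,0,0,0,0]],
  ],
)

```text
clock: 5.92
eef_pos: [479.7, 217.4, 44.5]
tcp_rot: [3.142, 0.0, 0.049]
contact_force: [0.6, -0.3, 0.5]
opening: 0.001
```

Emit:
jog_arm(
  series=[
    [[0,0,0.1,0,0,0,0],[0,0,0.15,0,0,0,0],[0,0,0.15,0,0,0,0]],
  ],
)

```text
clock: 6.3
eef_pos: [479.7, 217.3, 43.0]
tcp_rot: [3.142, 0.0, 0.049]
contact_force: [-0.1, -0.3, -0.4]
opening: 0.002
```

Emit:
jog_arm(
  series=[
    [[0,0,0.1,0,0,0,0],[0,0,0.15,0,0,0,0],[0,0,0.15,0,0,0,0]],
  ],
)

```text
clock: 6.68
eef_pos: [479.6, 217.4, 41.5]
tcp_rot: [3.142, 0.0, 0.049]
contact_force: [-0.1, 0.1, -0.6]
opening: -0.001
```

```bash
python3 -c "
from h import *
crop('scene',250,190,320,250,10,'s10')
s=r.sense();print(s['contact_force'],s['joint_efforts'])
"
```

```text
[-0.17762039 -1.04575427 -0.69841639] [ 1.95562707e-04 -5.42439687e+01 -2.39326251e+01  2.02180713e-04
 -1.20961482e-03  5.76571239e-06]
```

View pics/s10.png

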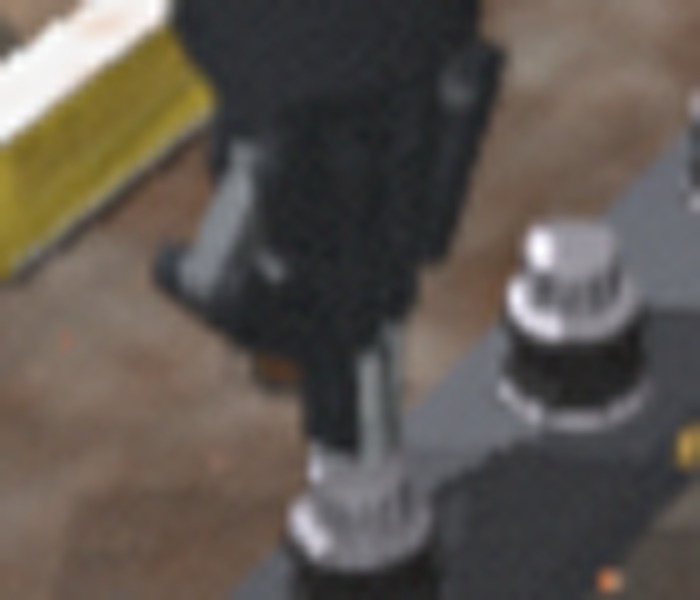

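Emit:
jog_arm(
  series=[
    [[0,0,0.1,0,0,0,0],[0,0,0.1,0,0,0,0]],
  ],
)

```text
clock: 6.98
eef_pos: [479.6, 217.4, 40.5]
tcp_rot: [3.142, 0.0, 0.049]
contact_force: [-0.3, -0.2, 0.1]
opening: -0.0
```

Emit:
jog_arm(
  series=[
    [[0,0,0.1,0,0,0,0],[0,0,0.1,0,0,0,0]],
  ],
)

```text
clock: 7.22
eef_pos: [479.6, 217.4, 39.4]
tcp_rot: [3.142, 0.0, 0.049]
contact_force: [0.5, 0.5, 0.9]
opening: 0.001
```

Emit:
jog_arm(
  series=[
    [[0,0,0.1,0,0,0,0],[0,0,0.1,0,0,0,0]],
  ],
)

```text
clock: 7.48
eef_pos: [479.6, 217.4, 38.5]
tcp_rot: [3.142, 0.0, 0.049]
contact_force: [0.5, -0.2, 0.4]
opening: 0.002
```

```bash
python3 -c "
from h import *
crop('scene',250,190,320,250,10,'s11')
for i in range(3):
  s=r.sense();print(s['clock'],s['contact_force'])
"
```

```text
7.525 [ 1.44873443 -0.32023777  1.16601417]
7.525 [ 1.44873443 -0.32023777  1.16601417]
7.525 [ 1.44873443 -0.32023777  1.16601417]
```

View pics/s11.png

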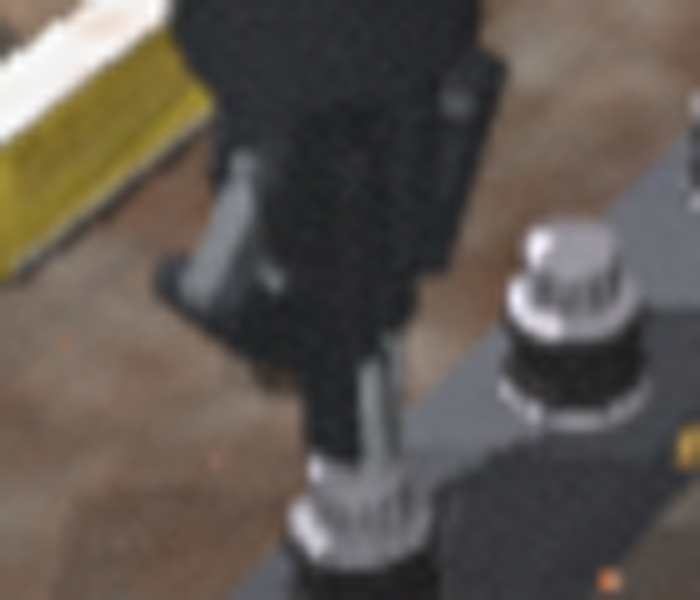

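Emit:
jog_arm(
  series=[
    [[0,0,0.1,0,0,0,0],[0,0,0.1,0,0,0,0]],
  ],
)

```text
clock: 7.78
eef_pos: [479.7, 217.4, 37.5]
tcp_rot: [-3.142, -0.0, 0.049]
contact_force: [-0.7, 0.4, 1.9]
opening: 0.003
```

Emit:
jog_arm(
  series=[
    [[0,0,0.1,0,0,0,0],[0,0,0.1,0,0,0,0]],
  ],
)

```text
clock: 8.02
eef_pos: [479.7, 217.4, 36.6]
tcp_rot: [-3.142, -0.0, 0.049]
contact_force: [-0.5, -0.2, 2.0]
opening: -0.001
```

Emit:
jog_arm(
  series=[
    [[0,0,0.1,0,0,0,0],[0,0,0.1,0,0,0,0]],
  ],
)

```text
clock: 8.28
eef_pos: [479.8, 217.4, 35.6]
tcp_rot: [-3.142, -0.0, 0.049]
contact_force: [-0.5, -0.9, 4.1]
opening: -0.001
```

```bash
python3 -c "
from h import *
print(r.sense()['contact_force'])
crop('scene',250,190,320,250,10,'s12')
for i in range(4):
  r.grab_frame('top'); s=r.sense();print(s['clock'],s['contact_force'])
"
```

```text
[-0.49906927 -0.90213464  4.05569045]
8.375 [-0.63162094 -0.62540542  4.02821706]
8.425 [-0.7277065  -1.04801047  4.0018527 ]
8.475 [-0.43772952 -0.42167407  4.91337603]
8.525 [-0.25050607  0.20174483  3.74547058]
```

View pics/s12.png

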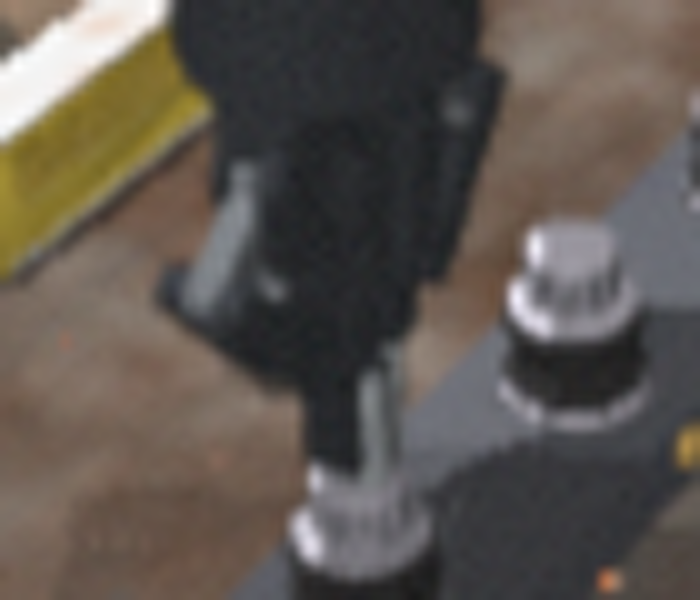

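Emit:
jog_arm(
  series=[
    [[0,0,0.1,0,0,0,0],[0,0,0.1,0,0,0,0]],
  ],
)

```text
clock: 8.78
eef_pos: [479.7, 217.4, 34.6]
tcp_rot: [-3.142, -0.0, 0.049]
contact_force: [-0.3, -0.2, 4.7]
opening: 0.0
```

Emit:
jog_arm(
  series=[
    [[0,0,0.1,0,0,0,0],[0,0,0.1,0,0,0,0],[0,0,0.1,0,0,0,0]],
  ],
)

```text
clock: 9.15
eef_pos: [479.8, 217.4, 33.7]
tcp_rot: [-3.142, -0.0, 0.049]
contact_force: [-2.2, -0.0, 6.5]
opening: -0.003
```

```bash
python3 -c "
from h import *
for i in range(5):
  r.grab_frame('top'); s=r.sense();print(s['clock'],s['eef_pos'][2],s['contact_force'],s['wrist_torque'])
"
```

```text
9.2 33.70326695593838 [-1.30547209 -0.12202095  6.44158138] [-0.1170579   0.22452504 -0.02674274]
9.25 33.680567637073985 [-0.89746833  0.11842437  6.53750709] [-0.0756819   0.24711299 -0.02310522]
9.3 33.69588153697199 [-0.71627245 -1.77325037  6.00301889] [-0.1079154   0.15757052  0.02617472]
9.35 33.68555678776053 [-2.20611539  0.30128565  6.1904719 ] [-0.08965926  0.22676667 -0.04190476]
9.4 33.666261448204 [-0.37381035  0.1756974   6.74024559] [-0.06815702  0.19383718  0.01002522]
```

Emit:
jog_arm(
  series=[
    [[0,0,0.04,0,0,0,0],[0,0,0.04,0,0,0,0],[0,0,0.04,0,0,0,0],[0,0,0.04,0,0,0,0]],
  ],
)

```text
clock: 9.9
eef_pos: [479.8, 217.4, 33.3]
tcp_rot: [-3.141, -0.0, 0.049]
contact_force: [-0.8, -0.3, 7.8]
opening: 0.0
```

Emit:
jog_arm(
  series=[
    [[0,0,-2.5,0,0,0,0],[0,0,-2.5,0,0,0,0],[0,0,-2.5,0,0,0,0]],
  ],
)

```text
clock: 10.28
eef_pos: [479.3, 217.2, 57.6]
tcp_rot: [3.141, 0.0, 0.049]
contact_force: [0.2, 0.5, -0.7]
opening: -0.0
```

```bash
python3 -c "
from h import *
go(485.4,106.4,41.5)
crop('scene',250,190,320,250,10,'s13')
"
```

```text
t 10.28 pos [479.3 217.2  57.6] rot [3.141 0.    0.049] F [ 0.2  0.5 -0.7] op -0.0 q [ 0.42  0.38  1.96 -0.    0.8   1.94]
ROW cm [ 0.06 11.1   1.61] deg [ 0.  0. -0.]
```

View pics/s13.png

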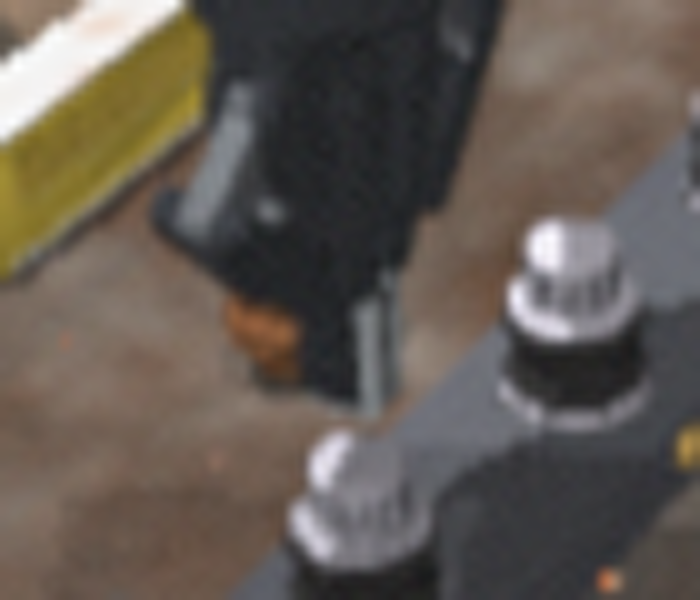

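Emit:
jog_arm(
  series=[
    [[0.1,6,0,0,0,0,0],[0.1,11.1,0,0,0,0,0],[0.1,11.1,1.5,0,0,0,0],[0.1,11.1,1.5,0,0,0,0]],
  ],
)

```text
clock: 10.82
eef_pos: [484.9, 106.4, 41.6]
tcp_rot: [3.141, 0.003, 0.048]
contact_force: [0.1, 0.3, 0.6]
opening: 0.003
```

```bash
python3 -c "
from h import *
go(485.4,106.4,38.5)
crop('scene',270,165,340,225,10,'s14')
"
```

```text
t 10.82 pos [484.9 106.4  41.6] rot [3.141e+00 3.000e-03 4.800e-02] F [0.1 0.3 0.6] op 0.003 q [0.21 0.37 2.03 0.   0.74 1.74]
ROW cm [0.05 0.   0.31] deg [ 0.   0.2 -0.1]
```

View pics/s14.png

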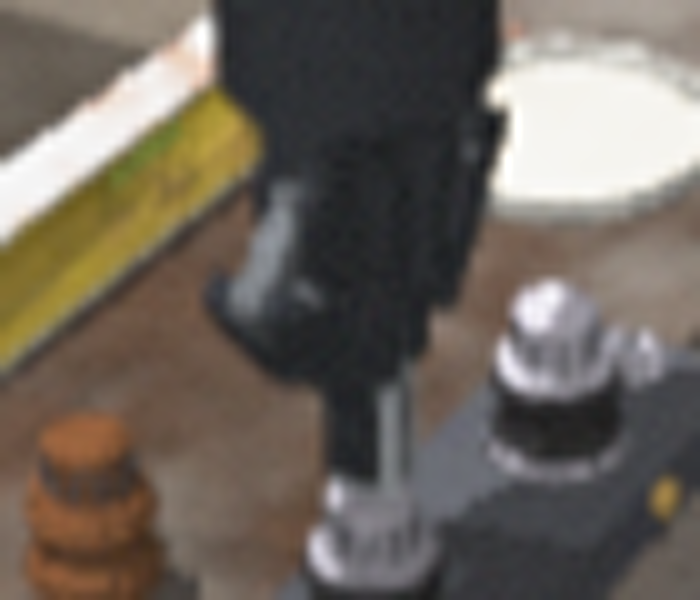

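Emit:
jog_arm(
  series=[
    [[0,0,0.1,0,0,0,0],[0,0,0.2,0,0,0,0],[0,0,0.2,0,0,0,0]],
  ],
)

```text
clock: 11.25
eef_pos: [486.2, 107.0, 41.2]
tcp_rot: [-3.142, -0.0, 0.05]
contact_force: [-0.5, -0.6, 0.4]
opening: 0.003
```

Emit:
jog_arm(
  series=[
    [[0,0,0.1,0,0,0,0],[0,0,0.1,0,0,0,0],[0,0,0.1,0,0,0,0]],
  ],
)

```text
clock: 11.62
eef_pos: [486.2, 106.5, 40.2]
tcp_rot: [-3.142, -0.0, 0.049]
contact_force: [0.4, -0.0, -0.6]
opening: 0.005
```

Emit:
jog_arm(
  series=[
    [[0,0,0.1,0,0,0,0],[0,0,0.1,0,0,0,0],[0,0,0.1,0,0,0,0]],
  ],
)

```text
clock: 12.0
eef_pos: [486.1, 106.5, 39.1]
tcp_rot: [3.142, 0.0, 0.049]
contact_force: [0.0, 0.4, 0.3]
opening: -0.002
```

Emit:
jog_arm(
  series=[
    [[0,0,0.1,0,0,0,0],[0,0,0.1,0,0,0,0],[0,0,0.1,0,0,0,0]],
  ],
)

```text
clock: 12.38
eef_pos: [486.2, 106.6, 38.2]
tcp_rot: [-3.142, -0.0, 0.049]
contact_force: [-0.3, 0.3, 1.9]
opening: -0.001
```

Emit:
jog_arm(
  series=[
    [[0,0,0.1,0,0,0,0],[0,0,0.2,0,0,0,0],[0,0,0.2,0,0,0,0]],
  ],
)

```text
clock: 12.75
eef_pos: [486.3, 106.6, 36.4]
tcp_rot: [3.142, -0.0, 0.049]
contact_force: [-2.0, -0.3, 7.6]
opening: -0.0
```

Emit:
jog_arm(
  series=[
    [[0,0,0.1,0,0,0,0],[0,0,0.2,0,0,0,0],[0,0,0.25,0,0,0,0],[0,0,0.25,0,0,0,0],[0,0,0.25,0,0,0,0]],
  ],
)

```text
clock: 13.38
eef_pos: [486.4, 106.6, 34.3]
tcp_rot: [-3.142, -0.0, 0.049]
contact_force: [-3.3, -0.8, 12.5]
opening: 0.001
```

```bash
python3 -c "
from h import *
for i in range(4):
  r.grab_frame('top'); s=r.sense();print(s['clock'],s['eef_pos'][2],s['contact_force'],s['wrist_torque'])
"
```

```text
13.425 34.27843056443821 [-2.62657065 -0.53600888 12.3886797 ] [-0.15070987  0.52483289  0.00310435]
13.475 34.276833829810066 [-3.24761698 -1.24159813 12.00352002] [-0.17767953  0.51105002  0.04394961]
13.525 34.30316066592328 [-2.87698198 -0.27663854 13.15018642] [-0.12338146  0.51833841 -0.00839613]
13.575 34.28346132580509 [-3.02312756 -0.95363855 12.4869132 ] [-0.17764262  0.48087165  0.03484948]
```

Emit:
jog_arm(
  series=[
    [[0,0,0.04,0,0,0,0],[0,0,0.04,0,0,0,0],[0,0,0.04,0,0,0,0],[0,0,0.04,0,0,0,0]],
  ],
)

```text
clock: 14.08
eef_pos: [486.4, 106.6, 34.0]
tcp_rot: [-3.142, -0.0, 0.049]
contact_force: [-2.8, -1.2, 13.0]
opening: -0.005
```

Emit:
jog_arm(
  series=[
    [[0,0,-2.5,0,0,0,0],[0,0,-2.5,0,0,0,0],[0,0,-2.5,0,0,0,0]],
  ],
)

```text
clock: 14.45
eef_pos: [485.8, 106.5, 57.8]
tcp_rot: [3.142, 0.0, 0.049]
contact_force: [0.0, -0.2, -0.6]
opening: -0.002
```

```bash
python3 -c "
from h import *
go(490.8,-3.4,42)
"
```

```text
t 14.45 pos [485.8 106.5  57.8] rot [3.142 0.    0.049] F [ 0.  -0.2 -0.6] op -0.002 q [0.21 0.35 2.02 0.   0.77 1.73]
ROW cm [-0.04 11.    1.58] deg [ 0.  0. -0.]
```

Emit:
jog_arm(
  series=[
    [[0,6,0,0,0,0,0],[0,11,0,0,0,0,0],[0,11,1.5,0,0,0,0],[0,11,1.6,0,0,0,0],[0,11,1.6,0,0,0,0]],
  ],
)

```text
clock: 15.08
eef_pos: [491.0, -2.4, 41.7]
tcp_rot: [-3.141, 0.001, 0.05]
contact_force: [-0.8, 1.2, -0.1]
opening: 0.001
```

Emit:
jog_arm(
  series=[
    [[0,0,0.1,0,0,0,0],[0,0,0.2,0,0,0,0],[0,0,0.2,0,0,0,0]],
  ],
)

```text
clock: 15.45
eef_pos: [491.6, -3.0, 40.3]
tcp_rot: [3.142, -0.0, 0.05]
contact_force: [0.6, 0.0, 0.0]
opening: -0.001
```

Emit:
jog_arm(
  series=[
    [[0,0,0.1,0,0,0,0],[0,0,0.15,0,0,0,0],[0,0,0.15,0,0,0,0]],
  ],
)

```text
clock: 15.82
eef_pos: [491.5, -3.3, 38.7]
tcp_rot: [-3.142, 0.0, 0.049]
contact_force: [0.1, 0.6, 0.2]
opening: 0.003
```

Emit:
jog_arm(
  series=[
    [[0,0,0.1,0,0,0,0],[0,0,0.1,0,0,0,0],[0,0,0.1,0,0,0,0]],
  ],
)

```text
clock: 16.2
eef_pos: [491.6, -3.3, 37.8]
tcp_rot: [3.142, -0.0, 0.049]
contact_force: [-0.7, 0.1, 2.8]
opening: 0.001
```

Emit:
jog_arm(
  series=[
    [[0,0,0.1,0,0,0,0],[0,0,0.15,0,0,0,0],[0,0,0.15,0,0,0,0]],
  ],
)

```text
clock: 16.58
eef_pos: [491.7, -3.3, 36.4]
tcp_rot: [3.142, -0.0, 0.049]
contact_force: [-1.5, -0.3, 5.9]
opening: 0.002
```

Emit:
jog_arm(
  series=[
    [[0,0,0.1,0,0,0,0],[0,0,0.2,0,0,0,0],[0,0,0.3,0,0,0,0],[0,0,0.3,0,0,0,0],[0,0,0.3,0,0,0,0]],
  ],
)

```text
clock: 17.2
eef_pos: [491.7, -3.3, 33.8]
tcp_rot: [3.142, -0.0, 0.049]
contact_force: [-3.2, -1.0, 12.8]
opening: -0.001
```

```bash
python3 -c "
from h import *
for i in range(6):
  r.grab_frame('top'); s=r.sense();print(s['clock'],s['eef_pos'][2],s['contact_force'],s['wrist_torque'])
"
```

```text
17.25 33.80946573852885 [-3.04322469  0.70714979 12.95792515] [-0.04299072  0.56468527  0.01666127]
17.3 33.821873298817394 [-3.30728571 -0.10056367 12.31844079] [-0.04818605  0.54082094  0.02275082]
17.35 33.797374967727215 [-2.41957143 -0.91248263 12.14716913] [-0.10161031  0.57738246 -0.05318533]
17.4 33.83505138192238 [-2.51851457 -0.59182781 11.73855624] [-0.02794802  0.56144826  0.03201154]
17.45 33.810000838821686 [-3.00319991 -0.46899576 11.68713225] [-0.04753433  0.52506605 -0.02932305]
17.5 33.831248858461926 [-3.12645707 -0.84642907 12.16212443] [-0.03884866  0.56892442  0.00622991]
```

Emit:
jog_arm(
  series=[
    [[0,0,-3,0,0,0,0],[0,-6,-4,0,0,0,0],[0,-12,-4,0,0,0,4.6],[0,-18,-4,0,0,0,4.6],[0,-22,-4,0,0,0,4.6]],
  ],
  newtons=60,
)

```text
clock: 18.12
eef_pos: [480.4, 218.9, 73.1]
tcp_rot: [-3.141, -0.0, 0.051]
contact_force: [-0.7, 0.3, 1.0]
opening: 0.534
```

```bash
python3 -c "
from h import *
go(480,216.5,23)
"
```

```text
t 18.12 pos [480.4 218.9  73.1] rot [-3.141 -0.     0.051] F [-0.7  0.3  1. ] op 0.534 q [0.42 0.36 1.95 0.   0.83 1.94]
ROW cm [-0.05  0.24  5.01] deg [-0. -0.  0.]
```

Emit:
jog_arm(
  series=[
    [[0,0,2.0,0,0,0,4.6],[0,0,2.7,0,0,0,4.6],[0,0,2.7,0,0,0,4.6]],
  ],
)

```text
clock: 18.5
eef_pos: [480.2, 215.8, 45.7]
tcp_rot: [3.141, 0.001, 0.049]
contact_force: [0.8, -0.1, 0.5]
opening: 0.536
```

```bash
python3 -c "
from h import *
go(480,216.5,23)
crop('scene',250,190,320,250,10,'s15')
"
```

```text
t 18.5 pos [480.2 215.8  45.7] rot [3.141e+00 1.000e-03 4.900e-02] F [ 0.8 -0.1  0.5] op 0.536 q [ 0.42  0.4   1.96 -0.    0.78  1.94]
ROW cm [-0.01 -0.07  2.27] deg [ 0.   0.1 -0.1]
```

View pics/s15.png

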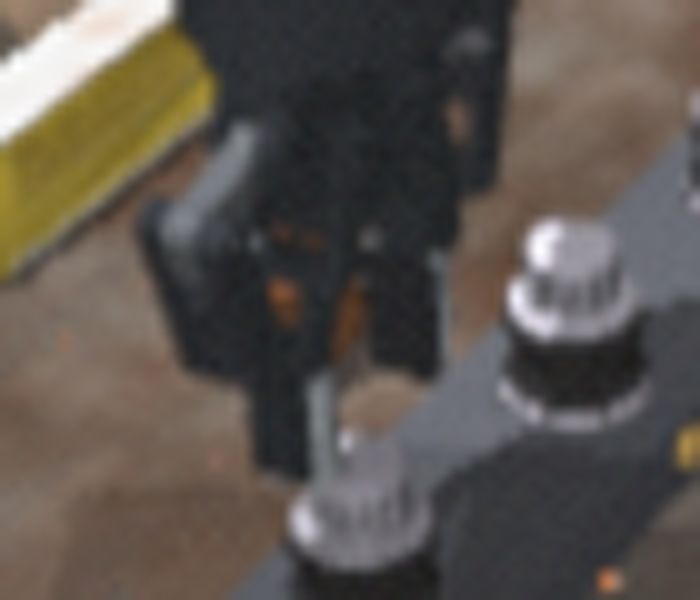

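Emit:
jog_arm(
  series=[
    [[0,0,0.5,0,0,0,4.6],[0,0,1.0,0,0,0,4.6],[0,0,1.0,0,0,0,4.6]],
  ],
)

```text
clock: 18.92
eef_pos: [480.5, 216.1, 35.9]
tcp_rot: [3.141, 0.001, 0.049]
contact_force: [-0.1, -0.5, -0.8]
opening: 0.541
```

Emit:
jog_arm(
  series=[
    [[0,0,0.5,0,0,0,4.6],[0,0,1.0,0,0,0,4.6],[0,0,1.0,0,0,0,4.6]],
  ],
)

```text
clock: 19.3
eef_pos: [480.3, 216.3, 25.7]
tcp_rot: [3.141, 0.001, 0.049]
contact_force: [0.2, 0.9, -0.9]
opening: 0.537
```

```bash
python3 -c "
from h import *
go(480,216.5,23)
crop('scene',250,190,320,250,10,'s16')
"
```

```text
t 19.3 pos [480.3 216.3  25.7] rot [3.141e+00 1.000e-03 4.900e-02] F [ 0.2  0.9 -0.9] op 0.537 q [0.42 0.44 1.97 0.   0.73 1.94]
ROW cm [-0.03 -0.03  0.27] deg [ 0.   0.1 -0. ]
```

View pics/s16.png

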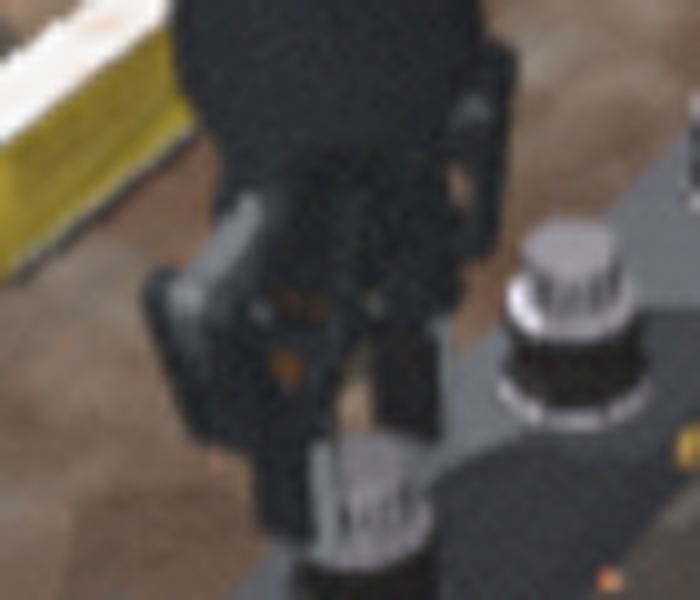

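Emit:
jog_arm(
  series=[
    [[0,0,0.2,0,0,0,4.6],[0,0,0.2,0,0,0,2.0],[0,0,0.2,0,0,0,2.0],[0,0,0.2,0,0,0,2.0],[0,0,0.2,0,0,0,2.0]],
  ],
  newtons=60,
)

```text
clock: 19.98
eef_pos: [480.8, 216.6, 24.3]
tcp_rot: [-3.141, -0.0, 0.049]
contact_force: [-1.2, 1.3, 1.3]
opening: 0.277
```

```bash
python3 -c "
from h import *
go(480,216.5,23)
crop('scene',250,190,320,250,10,'s17')
"
```

```text
t 19.98 pos [480.8 216.6  24.3] rot [-3.141 -0.     0.049] F [-1.2  1.3  1.3] op 0.277 q [0.42 0.44 1.97 0.   0.73 1.94]
ROW cm [-0.08  0.    0.13] deg [-0. -0. -0.]
```

View pics/s17.png

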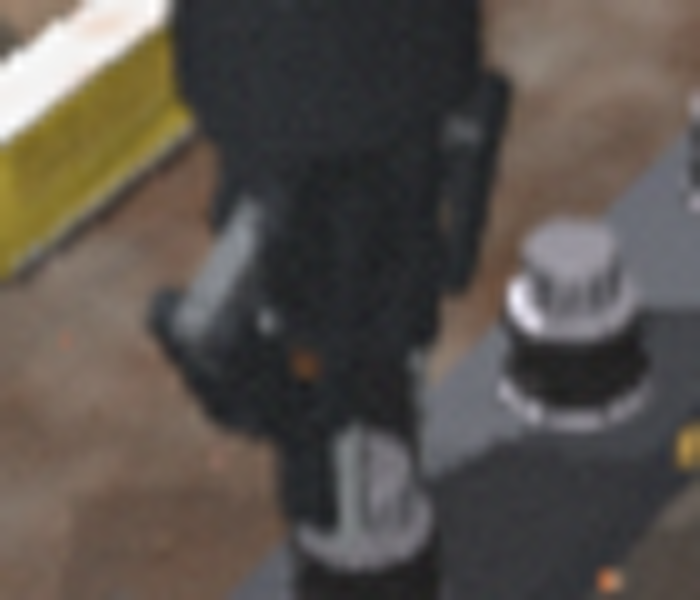

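Emit:
jog_arm(
  series=[
    [[0,0,-0.3,0,0,0,2.0],[0,0,-0.7,0,0,0,2.0],[0,0,-1.2,0,0,0,2.0],[0,0,-2.0,0,0,0,2.0],[0,0,-3.0,0,0,0,2.0]],
  ],
)

```text
clock: 20.65
eef_pos: [480.7, 216.4, 54.9]
tcp_rot: [3.142, 0.0, 0.049]
contact_force: [-0.1, 0.2, 0.1]
opening: 0.274
```

```bash
python3 -c "
from h import *
go(480,216.5,100)
crop('scene',250,190,320,250,10,'s18')
"
```

```text
t 20.65 pos [480.7 216.4  54.9] rot [3.142 0.    0.049] F [-0.1  0.2  0.1] op 0.274 q [ 0.42  0.39  1.96 -0.    0.79  1.94]
ROW cm [-0.07 -0.02 -4.51] deg [ 0.  0. -0.]
```

View pics/s18.png

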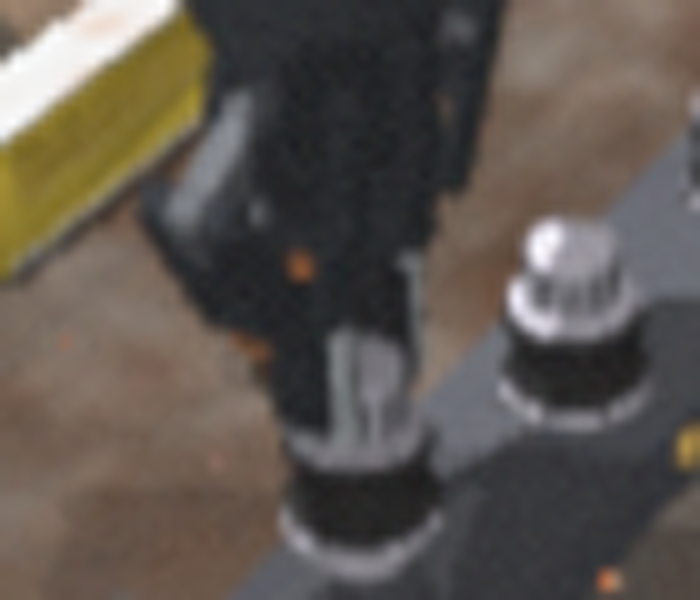

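Emit:
jog_arm(
  series=[
    [[0,0,-5.5,0,0,0,2.0],[2.5,8,-5.5,0,0,0,2.0],[4,14,-5.5,0,0,0,2.0],[5.3,20,-5.5,0,0,0,2.0],[6.6,26,-5.5,0,0,0,2.0]],
  ],
)

```text
clock: 21.32
eef_pos: [555.2, -24.2, 109.8]
tcp_rot: [3.142, -0.001, 0.05]
contact_force: [0.7, 1.2, -1.1]
opening: 0.273
```

```bash
python3 -c "
from h import *
go(600.5,-197,70)
"
```

```text
t 21.32 pos [555.2 -24.2 109.8] rot [ 3.142e+00 -1.000e-03  5.000e-02] F [ 0.7  1.2 -1.1] op 0.273 q [-0.05  0.35  1.86  0.    0.93  1.47]
ROW cm [ 3.66 17.48  3.99] deg [ 0.  -0.1 -0. ]
```

Emit:
jog_arm(
  series=[
    [[1.4,6,0,0,0,0,2.0],[2.7,12,1,0,0,0,2.0],[3.3,15.9,3,0,0,0,2.0],[3.3,15.9,4.5,0,0,0,2.0],[3.3,15.9,4.5,0,0,0,2.0]],
  ],
)

```text
clock: 21.95
eef_pos: [594.0, -178.7, 63.0]
tcp_rot: [-3.14, 0.003, 0.049]
contact_force: [-0.7, -0.9, -1.4]
opening: 0.272
```

```bash
python3 -c "
from h import *
go(600.5,-197,20.5)
crop('scene',290,130,370,200,10,'s19')
"
```

```text
t 21.95 pos [ 594.  -178.7   63. ] rot [-3.14e+00  3.00e-03  4.90e-02] F [-0.7 -0.9 -1.4] op 0.272 q [-0.29  0.5   1.75  0.    0.9   1.23]
ROW cm [0.58 1.87 4.24] deg [-0.1  0.2 -0.1]
```

View pics/s19.png

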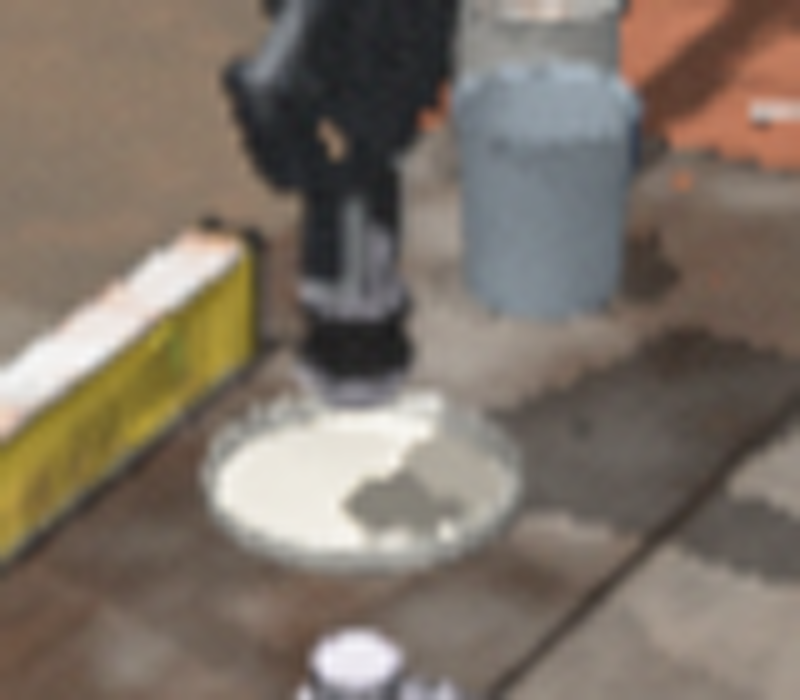

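Emit:
jog_arm(
  series=[
    [[0,0,0,0,0,0,2.0],[0,0,1.5,0,0,0,2.0],[0,0,1.5,0,0,0,2.0]],
  ],
)

```text
clock: 22.38
eef_pos: [594.5, -178.6, 48.0]
tcp_rot: [-3.141, 0.002, 0.05]
contact_force: [-0.5, -0.2, -1.1]
opening: 0.271
```

```bash
python3 -c "
from h import *
go(600.5,-197,20.5)
crop('scene',290,130,370,200,10,'s20')
"
```

```text
t 22.38 pos [ 594.5 -178.6   48. ] rot [-3.141e+00  2.000e-03  5.000e-02] F [-0.5 -0.2 -1.1] op 0.271 q [-0.29  0.52  1.75  0.    0.87  1.23]
ROW cm [0.52 1.87 2.75] deg [-0.   0.1 -0. ]
```

View pics/s20.png

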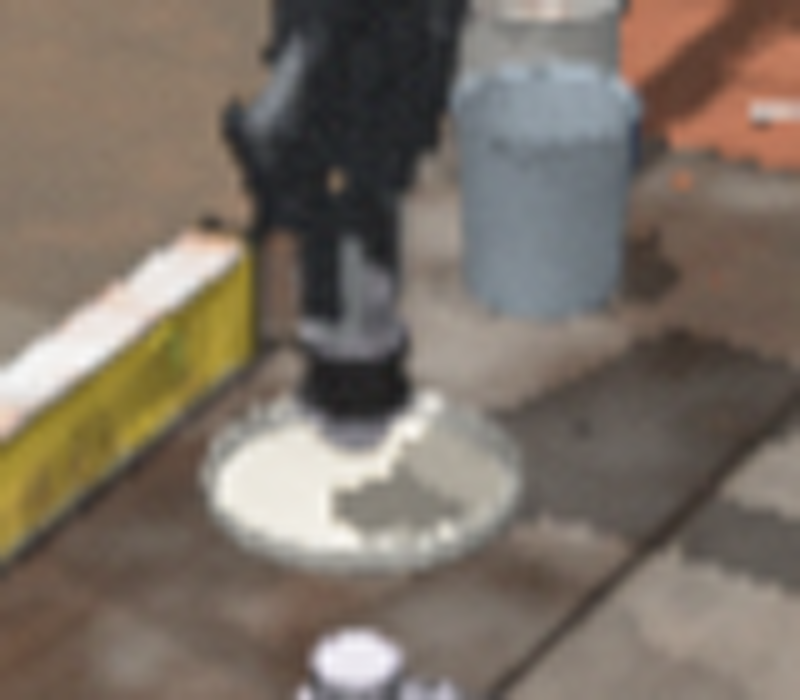

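Emit:
jog_arm(
  series=[
    [[0.5,1.85,0,0,0,0,2.0],[0.5,1.85,1.2,0,0,0,2.0],[0.5,1.85,2.2,0,0,0,2.0],[0.5,1.85,2.6,0,0,0,2.0],[0.5,1.85,2.6,0,0,0,2.0]],
  ],
)

```text
clock: 23.05
eef_pos: [600.8, -197.3, 22.6]
tcp_rot: [-3.141, 0.001, 0.049]
contact_force: [-1.5, -0.0, -0.8]
opening: 0.268
```

```bash
python3 -c "
from h import *
go(600.5,-197,20.5)
crop('scene',290,130,370,200,10,'s21')
"
```

```text
t 23.05 pos [ 600.8 -197.3   22.6] rot [-3.141e+00  1.000e-03  4.900e-02] F [-1.5 -0.  -0.8] op 0.268 q [-0.32  0.57  1.74  0.    0.84  1.2 ]
ROW cm [-0.03 -0.04  0.21] deg [-0.   0.1 -0. ]
```

View pics/s21.png

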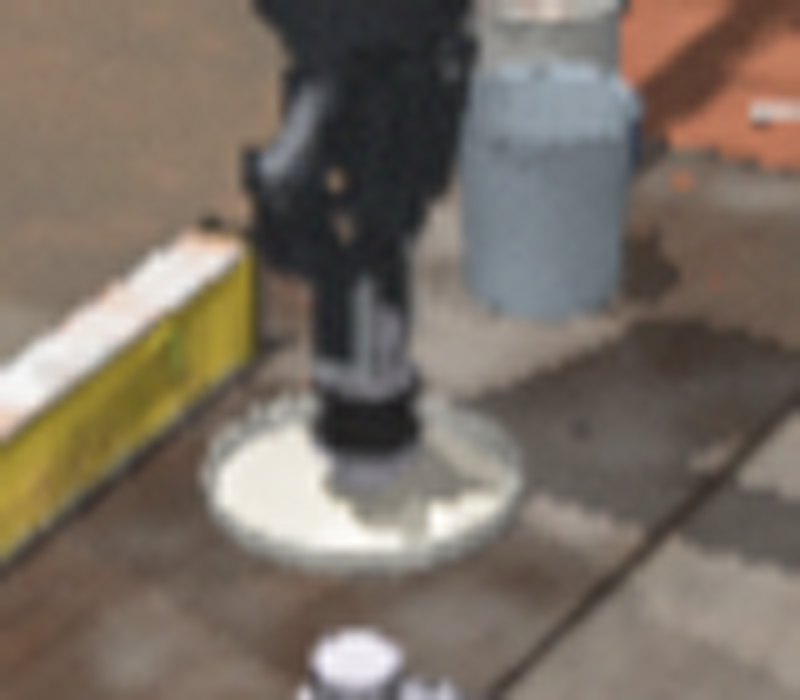

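Emit:
jog_arm(
  series=[
    [[0,0,0.2,0,0,0,2.0],[0,0,0.2,0,0,0,2.0]],
  ],
)

```text
clock: 23.35
eef_pos: [601.4, -197.6, 21.3]
tcp_rot: [3.142, -0.0, 0.049]
contact_force: [-1.1, 0.5, -1.0]
opening: 0.275
```

Emit:
jog_arm(
  series=[
    [[0,0,0.1,0,0,0,2.0],[0,0,0.1,0,0,0,2.0]],
  ],
)

```text
clock: 23.6
eef_pos: [601.3, -197.6, 20.2]
tcp_rot: [-3.142, 0.0, 0.049]
contact_force: [-0.6, 0.8, -0.9]
opening: 0.274
```

Emit:
jog_arm(
  series=[
    [[0,0,0.1,0,0,0,2.0],[0,0,0.1,0,0,0,2.0]],
  ],
)

```text
clock: 23.85
eef_pos: [601.3, -197.6, 19.1]
tcp_rot: [-3.142, 0.0, 0.049]
contact_force: [-0.0, -0.3, -0.4]
opening: 0.277
```

Emit:
jog_arm(
  series=[
    [[0,0,0.1,0,0,0,2.0],[0,0,0.1,0,0,0,2.0]],
  ],
)

```text
clock: 24.1
eef_pos: [601.3, -197.6, 18.1]
tcp_rot: [-3.142, 0.0, 0.049]
contact_force: [-0.4, 0.5, -1.7]
opening: 0.273
```

Emit:
jog_arm(
  series=[
    [[0,0,0.1,0,0,0,2.0],[0,0,0.1,0,0,0,2.0]],
  ],
)

```text
clock: 24.35
eef_pos: [601.4, -197.7, 17.3]
tcp_rot: [3.142, -0.0, 0.049]
contact_force: [-0.5, 0.7, 1.2]
opening: 0.273
```

Emit:
jog_arm(
  series=[
    [[0,0,0,0,0,0,3.2],[0,0,0,0,0,0,4.6],[0,0,0,0,0,0,4.6],[0,0,-2,0,0,0,4.6],[0,0,-5,0,0,0,4.6]],
  ],
)

```text
clock: 24.98
eef_pos: [600.9, -197.5, 68.1]
tcp_rot: [-3.141, 0.001, 0.049]
contact_force: [0.5, -0.2, 1.0]
opening: 0.537
```

```bash
python3 -c "
from h import *
go(442.2,-287.8,75)
crop('scene',290,130,390,200,8,'s22')
"
```

```text
t 24.98 pos [ 600.9 -197.5   68.1] rot [-3.141e+00  1.000e-03  4.900e-02] F [ 0.5 -0.2  1. ] op 0.537 q [-0.32  0.51  1.72 -0.    0.92  1.2 ]
ROW cm [-16.29   8.23  -0.67] deg [-0.   0.1 -0. ]
```

View pics/s22.png

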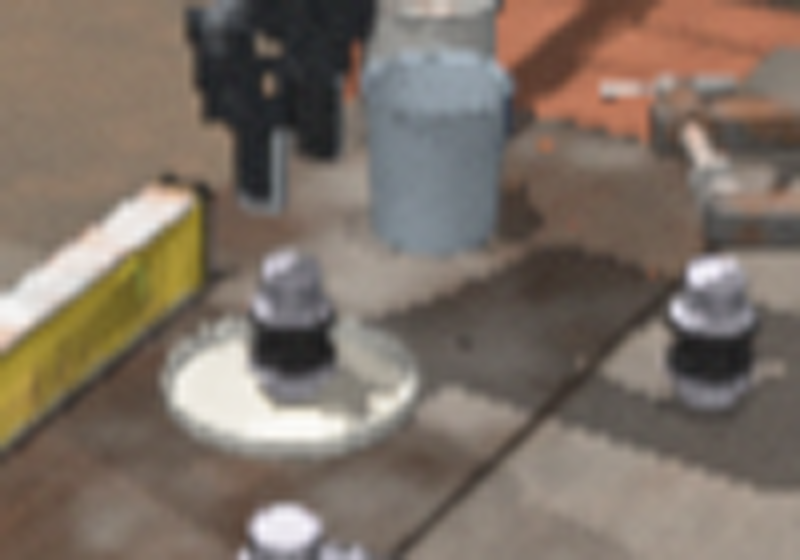

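Emit:
jog_arm(
  series=[
    [[-5,2.5,0,0,0,0,4.6],[-10,5,0,0,0,0,4.6],[-15,7.6,0,0,0,0,4.6],[-16.3,8.2,0,0,0,0,4.6],[-16.3,8.2,1,0,0,0,4.6]],
  ],
)

```text
clock: 25.65
eef_pos: [443.4, -288.7, 58.5]
tcp_rot: [3.14, -0.003, 0.048]
contact_force: [0.4, 0.9, 0.2]
opening: 0.538
```

```bash
python3 -c "
from h import *
go(442.2,-287.8,14.3)
"
```

```text
t 25.65 pos [ 443.4 -288.7   58.5] rot [ 3.14e+00 -3.00e-03  4.80e-02] F [0.4 0.9 0.2] op 0.538 q [-0.58  0.39  1.95  0.    0.8   0.94]
ROW cm [-0.13 -0.1   4.42] deg [ 0.1 -0.2 -0.1]
```

Emit:
jog_arm(
  series=[
    [[0,0,1.5,0,0,0,4.6],[0,0,1.8,0,0,0,4.6],[0,0,1.8,0,0,0,4.6]],
  ],
)

```text
clock: 26.02
eef_pos: [442.9, -286.9, 38.5]
tcp_rot: [-3.141, 0.001, 0.05]
contact_force: [0.5, -0.2, -0.3]
opening: 0.544
```

```bash
python3 -c "
from h import *
go(442.2,-287.8,14.3)
crop('scene',345,130,415,200,10,'s23')
"
```

```text
t 26.02 pos [ 442.9 -286.9   38.5] rot [-3.141e+00  1.000e-03  5.000e-02] F [ 0.5 -0.2 -0.3] op 0.544 q [-0.58  0.42  1.96  0.    0.76  0.94]
ROW cm [-0.07  0.09  2.42] deg [-0.   0.1  0. ]
```

View pics/s23.png

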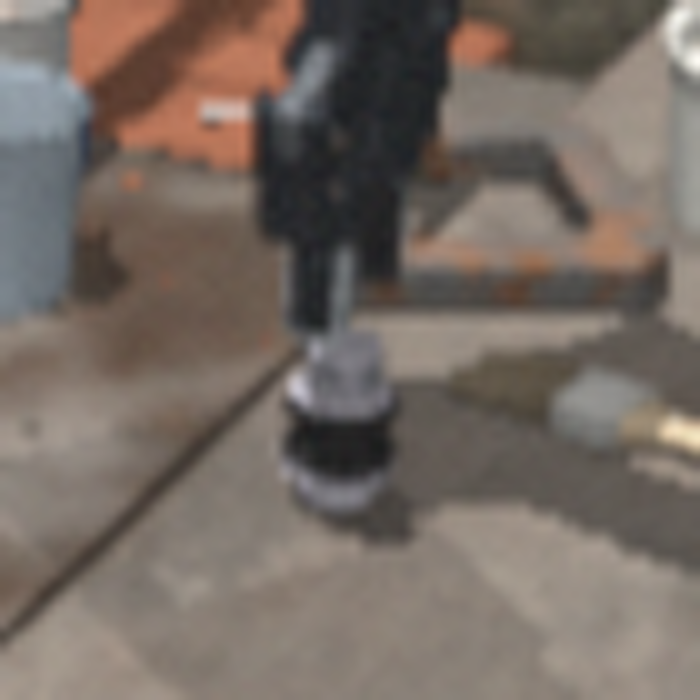

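Emit:
jog_arm(
  series=[
    [[0.05,0.05,0.6,0,0,0,4.6],[0.05,0.05,1.2,0,0,0,4.6],[0.05,0.05,1.2,0,0,0,4.6]],
  ],
)

```text
clock: 26.45
eef_pos: [442.7, -287.8, 26.7]
tcp_rot: [-3.141, 0.001, 0.049]
contact_force: [0.5, -0.8, -0.5]
opening: 0.536
```

Emit:
jog_arm(
  series=[
    [[0,0,0.6,0,0,0,4.6],[0,0,1.1,0,0,0,4.6],[0,0,1.1,0,0,0,4.6]],
  ],
)

```text
clock: 26.82
eef_pos: [442.8, -287.9, 15.7]
tcp_rot: [-3.141, 0.001, 0.049]
contact_force: [0.9, 0.5, 0.5]
opening: 0.539
```

```bash
python3 -c "
from h import *
go(443.4,-287.8,14.3)
crop('scene',345,130,415,200,10,'s24')
"
```

```text
t 26.82 pos [ 442.8 -287.9   15.7] rot [-3.141e+00  1.000e-03  4.900e-02] F [0.9 0.5 0.5] op 0.539 q [-0.58  0.46  1.97  0.    0.71  0.94]
ROW cm [ 0.06 -0.01  0.14] deg [-0.  0. -0.]
```

View pics/s24.png

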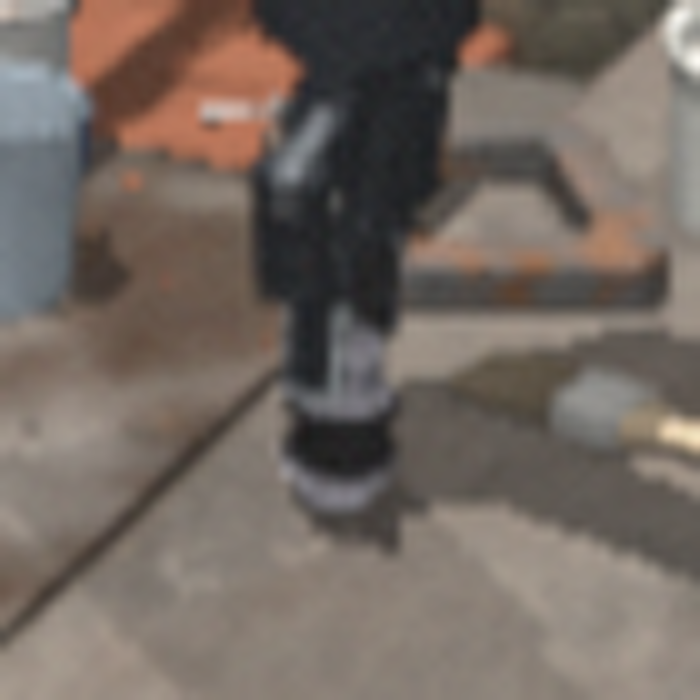

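Straddling the spare's head (about pixel (379,166)). Close, then lift.

Emit:
jog_arm(
  series=[
    [[0.05,0,0.1,0,0,0,4.6],[0.05,0,0.1,0,0,0,2.0],[0.05,0,0.1,0,0,0,2.0],[0.05,0,0.1,0,0,0,2.0],[0.05,0,0.1,0,0,0,2.0]],
  ],
  newtons=60,
)

```text
clock: 27.5
eef_pos: [443.7, -288.1, 15.4]
tcp_rot: [3.141, -0.0, 0.049]
contact_force: [0.9, -0.1, 1.5]
opening: 0.273
```

```bash
python3 -c "
from h import *
go(443.4,-287.8,14.3)
"
```

```text
t 27.5 pos [ 443.7 -288.1   15.4] rot [ 3.141 -0.     0.049] F [ 0.9 -0.1  1.5] op 0.273 q [-0.58  0.46  1.97  0.    0.71  0.94]
ROW cm [-0.03 -0.03  0.11] deg [ 0. -0. -0.]
```

Emit:
jog_arm(
  series=[
    [[0,0,-1,0,0,0,2.0],[0,0,-4,0,0,0,2.0],[0,0,-8.5,0,0,0,2.0],[0,0,-8.5,0,0,0,2.0],[0,0,-8.5,0,0,0,2.0]],
  ],
)

```text
clock: 28.12
eef_pos: [443.3, -287.8, 100.1]
tcp_rot: [-3.142, 0.0, 0.049]
contact_force: [-0.5, 0.3, -1.6]
opening: 0.276
```

```bash
python3 -c "
from h import *
go(480.8,216.5,95)
crop('scene',325,90,425,170,7,'s25')
"
```

```text
t 28.12 pos [ 443.3 -287.8  100.1] rot [-3.142  0.     0.049] F [-0.5  0.3 -1.6] op 0.276 q [-0.58  0.32  1.93 -0.    0.89  0.94]
ROW cm [  6.23 -50.19   0.51] deg [-0.  0. -0.]
```

View pics/s25.png

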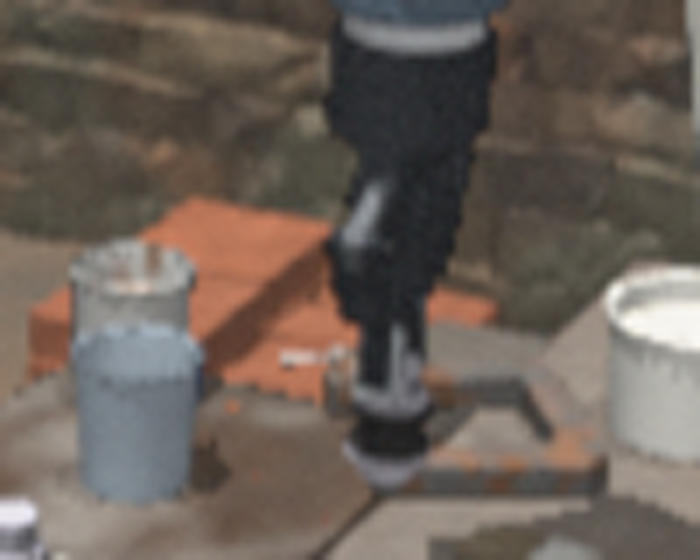

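Emit:
jog_arm(
  series=[
    [[0.5,-6,-1,0,0,0,2.0],[1.2,-12,-1,0,0,0,2.0],[2,-18,-1,0,0,0,2.0],[3,-24,-1,0,0,0,2.0],[3.7,-30,-1,0,0,0,2.0]],
  ],
)

```text
clock: 28.8
eef_pos: [464.9, 15.3, 109.2]
tcp_rot: [-3.142, 0.002, 0.049]
contact_force: [1.3, -0.4, -1.2]
opening: 0.276
```

Emit:
jog_arm(
  series=[
    [[0.6,-6,0,0,0,0,2.0],[1.2,-11,0,0,0,0,2.0],[2,-16,0,0,0,0,2.0],[2.5,-20.2,0,0,0,0,2.0],[2.5,-20.2,0,0,0,0,2.0]],
  ],
)

```text
clock: 29.42
eef_pos: [480.1, 218.6, 108.9]
tcp_rot: [3.141, 0.002, 0.052]
contact_force: [-0.2, -0.3, -1.9]
opening: 0.274
```

```bash
python3 -c "
from h import *
go(480.8,216.5,60)
"
```

```text
t 29.43 pos [480.1 218.6 108.9] rot [3.141e+00 2.000e-03 5.200e-02] F [-0.2 -0.3 -1.9] op 0.274 q [0.42 0.31 1.92 0.   0.91 1.94]
ROW cm [0.07 0.21 4.89] deg [0.  0.1 0.1]
```

Emit:
jog_arm(
  series=[
    [[0,0,2,0,0,0,2.0],[0,0,4.5,0,0,0,2.0],[0,0,5.9,0,0,0,2.0],[0,0,5.9,0,0,0,2.0],[0,0,5.9,0,0,0,2.0]],
  ],
)

```text
clock: 30.05
eef_pos: [481.2, 216.3, 51.7]
tcp_rot: [-3.141, -0.0, 0.049]
contact_force: [-0.3, -0.4, -0.6]
opening: 0.275
```

```bash
python3 -c "
from h import *
go(480.8,216.5,44)
crop('scene',250,190,320,250,10,'s26')
"
```

```text
t 30.05 pos [481.2 216.3  51.7] rot [-3.141 -0.     0.049] F [-0.3 -0.4 -0.6] op 0.275 q [0.42 0.4  1.96 0.   0.79 1.94]
ROW cm [-0.04 -0.03  0.77] deg [-0.  -0.  -0.1]
```

View pics/s26.png

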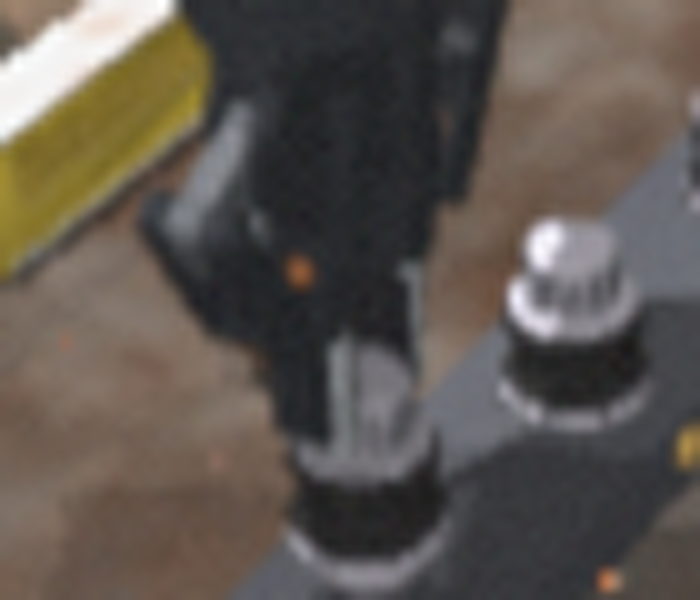

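```bash
python3 -c "
import cv2
a=cv2.imread('pics/s18.png');b=cv2.imread('pics/s26.png')
for n,(x0,y0,x1,y1) in dict(body=(270,420,460,585),lowbody=(275,465,450,585),fingers=(150,100,420,400),M=(490,200,650,440)).items():
    m=cv2.matchTemplate(b,a[y0:y1,x0:x1],cv2.TM_CCOEFF_NORMED);_,v,_,l=cv2.minMaxLoc(m);print(n,v,(l[0]-x0)/10,(l[1]-y0)/10)
"
```

```text
body 0.966644287109375 0.4 1.2
lowbody 0.9730528593063354 0.5 1.2
fingers 0.9855383038520813 0.0 0.8
M 0.9988927245140076 0.0 0.0
```

Emit:
jog_arm(
  series=[
    [[0.12,0,0.4,0,0,0,2.0],[0.12,0,0.8,0,0,0,2.0],[0.12,0,0.8,0,0,0,2.0]],
  ],
)

```text
clock: 30.48
eef_pos: [481.7, 216.4, 43.0]
tcp_rot: [3.141, 0.001, 0.049]
contact_force: [0.2, 0.4, -0.5]
opening: 0.275
```

Emit:
jog_arm(
  series=[
    [[0,0,0.2,0,0,0,2.0],[0,0,0.4,0,0,0,2.0],[0,0,0.4,0,0,0,2.0]],
  ],
)

```text
clock: 30.85
eef_pos: [481.8, 216.4, 39.0]
tcp_rot: [3.141, 0.0, 0.049]
contact_force: [0.5, -0.6, -1.1]
opening: 0.276
```

Emit:
jog_arm(
  series=[
    [[0,0,0.2,0,0,0,2.0],[0,0,0.2,0,0,0,2.0]],
  ],
)

```text
clock: 31.1
eef_pos: [481.9, 216.4, 37.1]
tcp_rot: [3.142, 0.0, 0.049]
contact_force: [0.1, -0.2, -1.1]
opening: 0.274
```

Emit:
jog_arm(
  series=[
    [[0,0,0.2,0,0,0,2.0],[0,0,0.2,0,0,0,2.0]],
  ],
)

```text
clock: 31.35
eef_pos: [481.9, 216.4, 35.1]
tcp_rot: [3.141, 0.0, 0.049]
contact_force: [0.8, 0.5, -1.5]
opening: 0.276
```

Emit:
jog_arm(
  series=[
    [[0,0,0.2,0,0,0,2.0],[0,0,0.2,0,0,0,2.0]],
  ],
)

```text
clock: 31.6
eef_pos: [481.8, 216.4, 33.0]
tcp_rot: [3.141, 0.0, 0.049]
contact_force: [0.2, 1.0, -1.1]
opening: 0.271
```

Emit:
jog_arm(
  series=[
    [[0,0,0.15,0,0,0,2.0],[0,0,0.15,0,0,0,2.0]],
  ],
)

```text
clock: 31.85
eef_pos: [481.9, 216.5, 31.6]
tcp_rot: [3.142, 0.0, 0.049]
contact_force: [-0.1, -0.1, -1.6]
opening: 0.273
```

Emit:
jog_arm(
  series=[
    [[0,0,0.15,0,0,0,2.0],[0,0,0.15,0,0,0,2.0]],
  ],
)

```text
clock: 32.1
eef_pos: [482.0, 216.5, 30.2]
tcp_rot: [-3.142, -0.0, 0.049]
contact_force: [0.3, -0.7, -0.8]
opening: 0.275
```

Emit:
jog_arm(
  series=[
    [[0,0,0.15,0,0,0,2.0],[0,0,0.15,0,0,0,2.0]],
  ],
)

```text
clock: 32.35
eef_pos: [482.2, 216.6, 28.9]
tcp_rot: [-3.141, -0.0, 0.049]
contact_force: [0.1, -0.8, 1.6]
opening: 0.269
```

Emit:
jog_arm(
  series=[
    [[0,0,0.1,0,0,0,2.0],[0,0,0.1,0,0,0,2.0]],
  ],
)

```text
clock: 32.6
eef_pos: [481.9, 216.5, 27.6]
tcp_rot: [-3.142, 0.0, 0.049]
contact_force: [-0.3, 0.7, -0.7]
opening: 0.27
```

Emit:
jog_arm(
  series=[
    [[0,0,0.1,0,0,0,2.0],[0,0,0.1,0,0,0,2.0]],
  ],
)

```text
clock: 32.85
eef_pos: [481.6, 216.3, 26.3]
tcp_rot: [3.141, 0.001, 0.049]
contact_force: [0.3, 0.1, -4.7]
opening: 0.273
```

Emit:
jog_arm(
  series=[
    [[0,0,0.1,0,0,0,2.0],[0,0,0.1,0,0,0,2.0]],
  ],
)

```text
clock: 33.1
eef_pos: [482.0, 216.4, 25.8]
tcp_rot: [3.141, 0.0, 0.049]
contact_force: [-0.2, -0.4, 0.3]
opening: 0.275
```

```bash
python3 -c "
from h import *
crop('scene',250,190,320,250,10,'s27')
go(482,216.5,25.4)
"
```

```text
t 33.15 pos [482.  216.4  25.8] rot [3.142 0.    0.049] F [-0.  -0.5  0.4] op 0.274 q [ 0.42  0.44  1.97 -0.    0.73  1.94]
ROW cm [ 0.   -0.01  0.04] deg [ 0.  0. -0.]
```

View pics/s27.png

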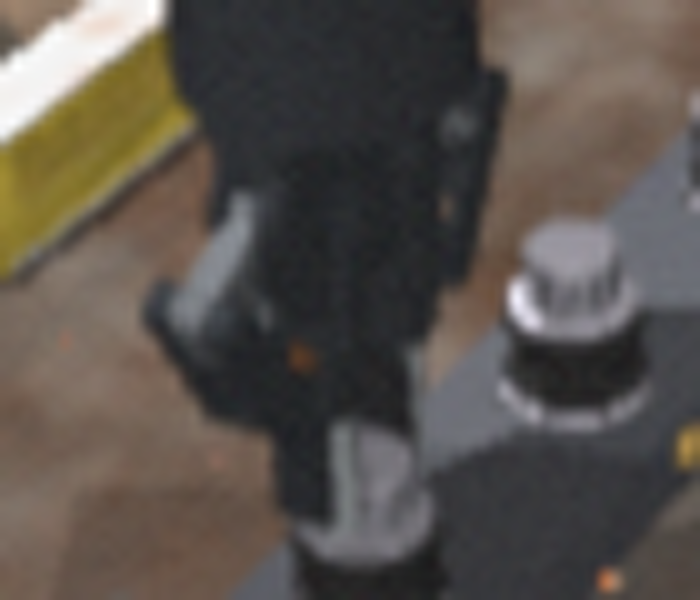

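Emit:
jog_arm(
  series=[
    [[0,0,0.1,0,0,0,2.0],[0,0,0.2,0,0,0,2.0],[0,0,0.2,0,0,0,2.0]],
  ],
)

```text
clock: 33.52
eef_pos: [482.2, 216.5, 24.0]
tcp_rot: [-3.141, -0.0, 0.049]
contact_force: [-1.2, -0.9, 6.2]
opening: 0.271
```

Emit:
jog_arm(
  series=[
    [[0,0,0.1,0,0,0,2.0],[0,0,0.2,0,0,0,2.0],[0,0,0.2,0,0,0,2.0]],
  ],
)

```text
clock: 33.9
eef_pos: [482.2, 216.7, 22.2]
tcp_rot: [-3.141, -0.0, 0.049]
contact_force: [-1.8, -0.4, 10.5]
opening: 0.274
```

Emit:
jog_arm(
  series=[
    [[0,0,-0.38,0,0,0,2.0],[0,0,-0.38,0,0,0,2.0],[0,0,-0.38,0,0,0,4.6],[0,0,-0.38,0,0,0,4.6],[0,0,-0.38,0,0,0,4.6]],
  ],
)

```text
clock: 34.52
eef_pos: [481.9, 216.4, 25.4]
tcp_rot: [3.142, 0.0, 0.049]
contact_force: [0.0, 0.0, 0.3]
opening: 0.541
```

Emit:
jog_arm(
  series=[
    [[0,0,-1.5,0,0,0,4.6],[0,0,-3.5,0,0,0,4.6],[0,0,-3.5,0,0,0,0],[0,0,-3.5,0,0,0,0],[0,0,-3.5,0,0,0,0]],
  ],
)

```text
clock: 35.15
eef_pos: [481.6, 216.3, 60.0]
tcp_rot: [3.141, 0.001, 0.049]
contact_force: [0.2, -0.5, -0.3]
opening: -0.001
```

```bash
python3 -c "
from h import *
crop('scene',250,170,350,250,8,'s28')
go(480,217,42)
"
```

```text
t 35.2 pos [481.5 216.2  60. ] rot [3.141e+00 1.000e-03 4.900e-02] F [ 0.3 -0.5 -0.3] op -0.002 q [0.42 0.38 1.95 0.   0.81 1.94]
ROW cm [-0.15 -0.08  1.8 ] deg [ 0.   0.1 -0. ]
```

View pics/s28.png

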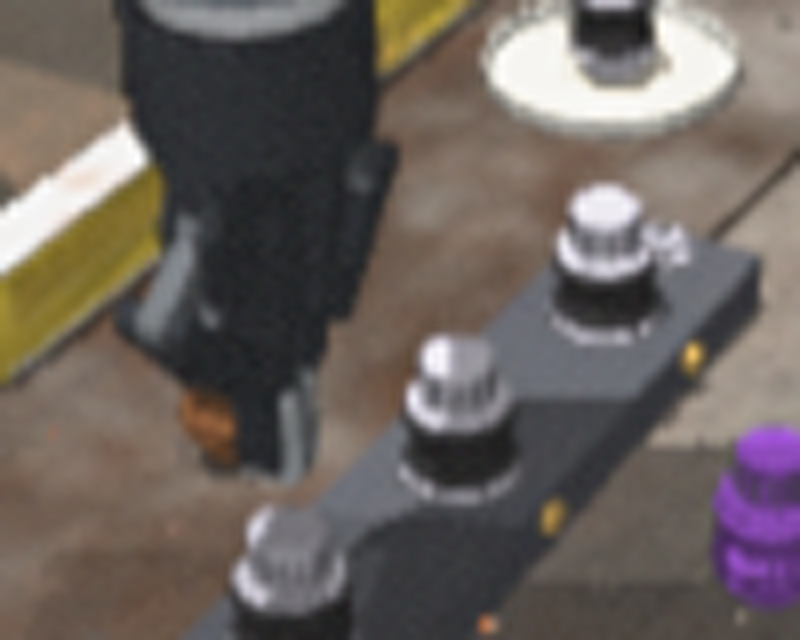

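Emit:
jog_arm(
  series=[
    [[-0.15,-0.1,1.0,0,0,0,0],[-0.15,-0.1,1.4,0,0,0,0],[-0.15,-0.1,1.8,0,0,0,0],[-0.15,-0.1,1.8,0,0,0,0]],
  ],
)

```text
clock: 35.7
eef_pos: [480.2, 217.3, 42.1]
tcp_rot: [3.141, 0.001, 0.049]
contact_force: [-0.1, 0.4, 0.2]
opening: -0.003
```

Emit:
jog_arm(
  series=[
    [[0,0,0.1,0,0,0,0],[0,0,0.2,0,0,0,0],[0,0,0.2,0,0,0,0]],
  ],
)

```text
clock: 36.08
eef_pos: [480.5, 217.4, 40.6]
tcp_rot: [-3.142, -0.0, 0.049]
contact_force: [-0.8, -0.3, 0.7]
opening: 0.005
```

Emit:
jog_arm(
  series=[
    [[0,0,0.1,0,0,0,0],[0,0,0.15,0,0,0,0],[0,0,0.15,0,0,0,0]],
  ],
)

```text
clock: 36.45
eef_pos: [480.4, 217.4, 39.0]
tcp_rot: [3.142, 0.0, 0.049]
contact_force: [-0.1, 0.7, 0.8]
opening: -0.003
```

Emit:
jog_arm(
  series=[
    [[0,0,0.1,0,0,0,0],[0,0,0.2,0,0,0,0],[0,0,0.2,0,0,0,0]],
  ],
)

```text
clock: 36.83
eef_pos: [480.6, 217.4, 37.2]
tcp_rot: [-3.141, -0.0, 0.049]
contact_force: [-1.9, 0.1, 4.1]
opening: 0.001
```

Emit:
jog_arm(
  series=[
    [[0,0,0.1,0,0,0,0],[0,0,0.2,0,0,0,0],[0,0,0.3,0,0,0,0],[0,0,0.3,0,0,0,0]],
  ],
)

```text
clock: 37.33
eef_pos: [480.6, 217.5, 34.6]
tcp_rot: [-3.141, -0.0, 0.049]
contact_force: [-2.9, -1.0, 11.0]
opening: 0.002
```

Emit:
jog_arm(
  series=[
    [[0,0,-3,0,0,0,0],[0,0,-6,0,0,0,0],[0,0,-10,0,0,0,0],[-10,0,-14,0,0,0,0],[-14,0,-16,0,0,0,0]],
  ],
)

```text
clock: 37.95
eef_pos: [364.2, 211.4, 183.2]
tcp_rot: [-3.142, 0.0, 0.048]
contact_force: [0.3, 0.9, 0.8]
opening: -0.0
```

Emit:
jog_arm(
  series=[
    [[-3,4,-3,0,0,0,0],[-3,9,-3,0,0,0,0],[-3,15,-3,0,0,0,0],[-3,20,-3,0,0,0,0],[-3,26,-3,0,0,0,0]],
  ],
)

```text
clock: 38.58
eef_pos: [348.3, -50.9, 213.1]
tcp_rot: [3.142, -0.001, 0.05]
contact_force: [1.2, -1.0, 0.4]
opening: -0.003
```

```bash
python3 -c "
from h import *
crop('scene',250,120,410,240,5,'s29')
crop('top',160,120,480,280,2.5,'t29')
go(480,217,42)
"
```

```text
t 38.67 pos [348.2 -54.6 213. ] rot [ 3.14e+00 -1.00e-03  4.20e-02] F [-0.1  0.4  0.3] op -0.003 q [-0.16 -0.12  2.14 -0.    1.12  1.37]
ROW cm [ 14.3  -26.61  17.05] deg [ 0.1 -0.  -0.5]
```

View pics/s29.png

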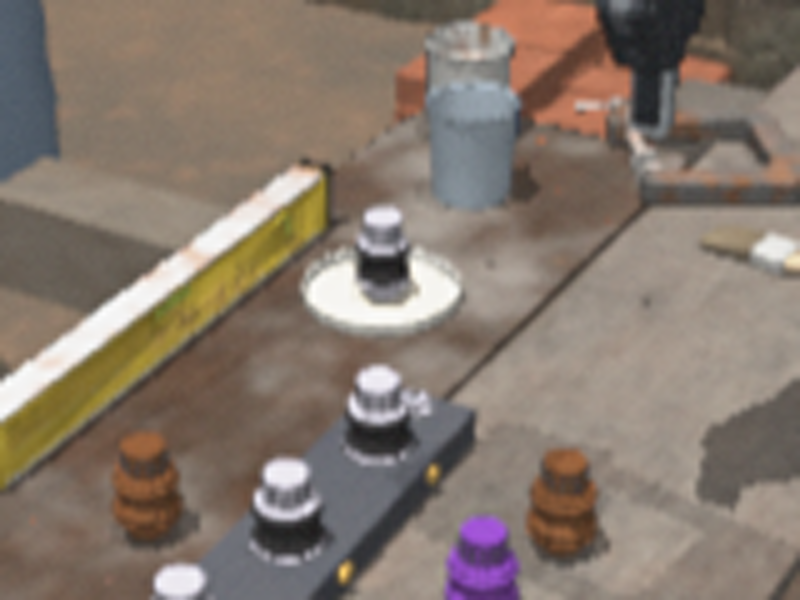

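View pics/t29.png

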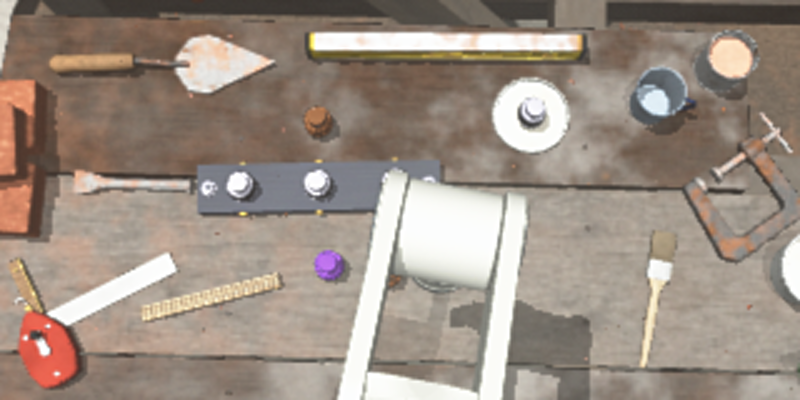

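```bash
python3 -c "
from h import *
crop('scene',255,180,375,280,6,'s30')
a=cv2.imread('pics/s1.png');b=cv2.imread('pics/s30.png')
for n,(x0,y0,x1,y1) in dict(L=(135,310,245,460),M=(260,180,370,325),R=(375,70,480,200)).items():
    m=cv2.matchTemplate(b,a[y0:y1,x0:x1],cv2.TM_CCOEFF_NORMED);_,v,_,l=cv2.minMaxLoc(m);print(n,v,(l[0]-x0)/6,(l[1]-y0)/6)
"
```

```text
L 0.9908185601234436 0.0 -0.16666666666666666
M 0.9988118410110474 0.0 0.0
R 0.9988042712211609 0.0 0.0
```

View pics/s30.png

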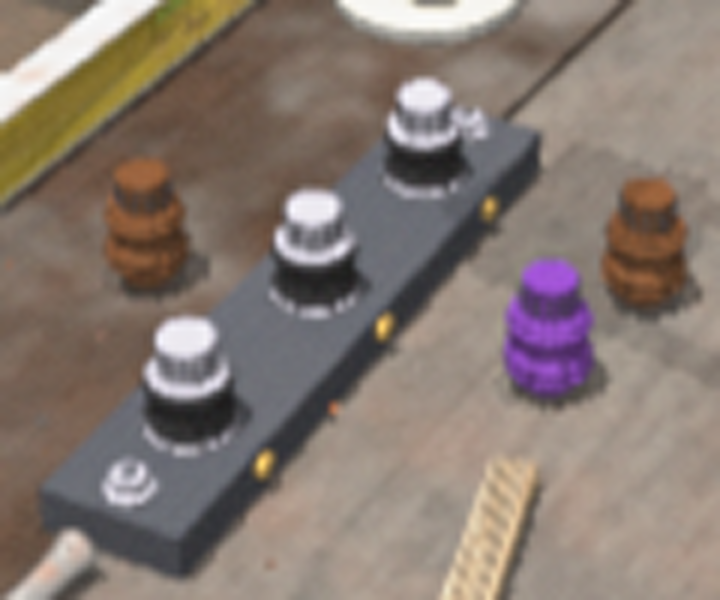

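```bash
python3 -c "
from rig import r
print(r.sense()['qvel'].round(3)); print(r.sign_off())"
```

```text
[ 0.093 -0.004  0.008  0.019  0.007  0.044]
the job is handed in; nothing more can be done
None
```

The job is done: the left buffer was the soft one. It now stands in the tub lid, and the spare is pressed home in the left socket.

**Squeeze tests**, worked from the left, each about 5 mm deep:

| Buffer | Push-back | Squeeze | Verdict |
|---|---|---|---|
| Left | about 6.5–7.8 N | 4.6–5 mm | soft (slope about 1.2–1.4 N/mm) |
| Middle | about 12.5–13 N | about 5 mm | sound |
| Right | about 12.3 N | about 4.7 mm | sound |

**Swap:** I pulled the left buffer out and stood it upright near the centre of the lid. I then gripped the spare, set it in the left socket and pushed. The wrist force dipped to –4.7 N as the balls snapped in.

**Last checks:**
- With the fingers shut, I pressed the spare's head as a check. It made contact at the same height as the other seated buffers and rose to 11 N at about 4 mm.
- In the scene camera the left buffer sits within 0.2 px of where the original did. Standing 5 mm too high would have shown as about 1.6 px. The middle and right buffers have not shifted.
- The last pictures show the chisel, rule, brush, brown and purple look-alikes and cups where they started. The top camera's view of the right-hand buffer was blocked by the arm.

**One disagreement:** the reported tool height was about 33 mm below where the fingertips really were, judging by the pictures and by contact. I set all working heights by touch, so it did not affect the results. I never measured the cause.

The arm was clear of everything at hand-in, at about 39 s.

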